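# Pack the bored tool block and latch the case

### The job

Take the steel tool block with the single large bore out of the bench rack and pack it in the grey case: lower it, without letting it drop, between the high foam walls until it sits flat on the floor between the two low ribs, its bore upright; it has to be put down and taken again across its width to fit. Then shut the lid, swing the latch's wire loop over the hook on the lid's front, and press the lever down until it stays down and the lid is pulled tight. Leave the other block and everything else where it stands.

Things in the scene. Friction and masses are not known exactly. Their poses are not given: they have to be found in the camera images.
- case: Fixed grey steel case, 120 (x) x 190 (y) mm outside, rim 98 mm high. Origin: centre of its underside, on the bench. Its -x side, facing the robot, is the front with the latch; the lid is hinged on the +x side. Inside, foam fills front and back up to the rim, leaving between its faces a channel 64 mm wide along y, its floor 40 mm above the bench; short end mills stand at the channel's far ends.
- pocket (a point): Centre of the pocket's floor in the channel, 40 mm above the bench, axes as the case's. The block goes here, its length along x (2 mm play to each foam wall, walls 20 mm higher than the block), its width along y between two ribs 6 mm high, 6 mm thick, 39 mm apart. Over 45 mm of free room for fingers beside each of its long sides, above the ribs.
- toolblock_mid (a point): Centre of the block to be packed: bright steel, 60 (x) x 34 (y) x 38 mm high, about 0.42 kg, one upright 20 mm bore through its middle. It stands in one of the two bays of the rack, length along the rack's x.
- otherblock_mid (a point): Centre of the other block, same size and material, but with two small 11 mm bores. It stands in the other bay and stays there.
- rack: Fixed black rack left or right of the case. Origin: centre of its underside. Base 44 (x) x 100 (y) x 8 mm, the blocks stand on it; three cheeks at y = -46, 0, 46 mm, 8 mm thick, up to 48 mm above the bench: two bays 38 mm wide. The cheeks cover the blocks' long sides; their ends stick out 8 mm: take them by the ends, 60 mm apart. Bench 0.39 to 0.5 m ahead, within 60 mm of the x axis, is clear.
- lid (a joint): Lid angle (rad) about the case's rear rim: starts open, upright, at 1.4 to 1.58 (stop); 0 is pulled tight. A shell 38 mm deep, 120 x 190 mm: shut, its top is 136 mm above the bench; open, its top plate stands 38 mm behind the hinge and reaches 120 mm above it. Pushed from behind its top edge to below 0.9 it falls shut (1 to 2 s) onto a springy seal at about 0.025; the latch draws it to about 0.
- lid_hinge (a point): Point on the lid's hinge axis, which runs along case y: middle of the case's rear rim, 60 mm behind the case's centre, 98 mm above the bench.
- keeper (a point): Seat of the loop's bar in the upturned hook in the middle of the lid's front; lid shut, it is 6 mm before the lid's front face and 107 mm above the bench. The hook is 20 mm wide; its prong's tip is 4 mm above the seat; the bar drops in from above between prong and lid.
- lever (a joint): Toggle lever angle (rad): 0 down (latched), grows as its free end swings out from the case and up; starts at 1.57 to 1.78, stop 1.85; stays where left. A steel plate 26 mm wide, 4 mm thick, 50 mm long from its pivot; at q it points q + 0.31 rad away from straight down (1.26: level, straight out). With the loop hooked it resists with a few N near the end, goes over centre and stays down.
- lever_pivot (a point): Lever pivot: 20 mm before the case's front face, 72 mm above the bench, axis along case y.
- lever_pad (a point): Place to press on the lever, mid-width, 43 mm from its pivot towards its free end.
- loop (a joint): Angle (rad) of the wire loop about its pins on the lever (22 mm from the lever's pivot); it leans outwards from upright by loop - lever - 0.30: at the start 0.2 to 0.5, on its stop at 2.35. Light, swings freely: pushed past upright with the lever still up and the lid shut, it falls on the lid's front face, its bar about 10 mm above the hook; pressing the lever then draws the bar into the hook.
- loop_bar (a point): Middle of the loop's cross bar, 40 mm long, 6 mm thick, along case y; the loop is 59 mm long from its pins and 40 mm wide, with the lever between its arms.
- chuck: Bystander, leave alone: steel drill chuck standing on the bench, 44 mm across, 56 mm high. Origin: on its underside, in its middle.
- holder: Bystander, leave alone: black end-mill holder standing on the bench, 40 mm across, 90 mm high. Origin: on its underside, in its middle.
- carton: Bystander, leave alone: cardboard carton 55 x 75 x 45 mm. Origin: on its underside, in its middle.
- whitebox: Bystander, leave alone: long white box 100 x 35 x 35 mm. Origin: on its underside, in its middle.
- screwdriver: Bystander, leave alone: screwdriver lying on the bench. Origin: at about its middle, on its underside.
- oilcan: Bystander, leave alone: grey round can 56 mm across, 140 mm high. Origin: on its underside, in its middle.
- arbor: Bystander, leave alone: bright steel arbor on a flange, 48 mm across, 60 mm high. Origin: on its underside, in its middle.
There are look-alikes about, which are no part of the job. What is shaped like the part that bears toolblock_mid but blue, orange or purple is not meant.

How it is judged (in metres and radians):
On the way, in this order (a step that is already met when the one before it is completed fails the run):
1. the bored block sits flat in the pocket, let go, with the lid still open (x of toolblock_mid in the frame of pocket between -0.006 and 0.006 m and y of toolblock_mid in the frame of pocket between -0.007 and 0.007 m and z of toolblock_mid in the frame of pocket between 0.015 and 0.0225 m and angle between toolblock_mid's own z axis and vertical below 0.1 rad and contact force between the fingers and toolblock below 0.1 N and value of joint lid above 0.5 rad), for 0.2 s.
2. the lid is shut on its seal (value of joint lid below 0.06 rad), for 0.2 s.
At the end, for the whole second after the job is handed in: The bored block stands upright on the pocket floor (centre within 6 mm along and 7 mm across, at most 3.5 mm high), the lid is pulled tight (within 0.010 rad of 0), the loop's bar is in the hook (within 6 mm of its seat) and the lever is down (within 0.12 rad), with everything at rest (x of toolblock_mid in the frame of pocket between -0.006 and 0.006 m and y of toolblock_mid in the frame of pocket between -0.007 and 0.007 m and z of toolblock_mid in the frame of pocket between 0.015 and 0.0225 m and angle between toolblock_mid's own z axis and vertical below 0.1 rad and value of joint lid below 0.01 rad and value of joint lever below 0.12 rad and distance between loop_bar and keeper below 0.006 m and linear speed of toolblock below 0.02 m/s); the robot touches nothing.
It fails at once if the other block or a bystander is moved more than 30 mm (distance of any of otherblock_mid, chuck, holder, carton, whitebox, screwdriver, oilcan, arbor from where it was at the start of the episode above 0.03 m).
It fails at once if the block is dropped into the case (moves faster than 0.55 m/s within the case) (horizontal distance between toolblock_mid and pocket below 0.04 m and z of toolblock_mid in the frame of pocket below 0.065 m and linear speed of toolblock above 0.55 m/s).
It also fails if it takes over 72 s, if anything falls off the work surface, if the arm or the gripper's body presses on something with over 40 N, if the wrist force passes 120 N, or if a joint passes its speed limit or range.

### The arm

A 6-joint arm with a two-finger parallel gripper is mounted at the origin on the work surface. World frame = base frame: x ahead of the robot, y to its left, z up, the work surface at z = 0. Lengths are in m, angles in degrees, forces in N, time in s.
With the tool pointing down it reaches from about 0.35 to 0.875 m from the base axis. Payload 4.2 kg.
Tool frame: the origin (TCP) lies on the centre line of the jaws, within the pads' length; the fingertips stand 19 mm ahead of it and the grasp point (between the pads) is the TCP; z points along the fingers, y is the line along which they close (so a half turn about z gives the same grasp; the last joint's range is limited). The gripper opens to 87 mm and grips with 3 to 60 N. Pads are 19 mm wide; open, the fingers measure 117 mm over their backs; the gripper's body (75 mm by 190 mm) begins 51 mm behind the grasp point.
Start: joints at [87.697, 22.042, 0.453, 0, -68.411, -14.817], TCP at [0.184, 0.597, 0.242] pointing down, gripper open.
Joint ranges: [-179.83, 179.83], [-69.29, 118.12], [-61.27, 80.66], [-181.25, 117.63], [-171.15, -9.14], [-177.46, 177.46]. Speed limits (degrees/s): [159.86, 159.86, 180, 180, 180, 180].

### API

Orientations are given as a 3x3 rotation matrix whose columns are the frame's x, y, z axes.
In Python, from station import sense, capture, finish_job, search_frame, masks_of gives the robot as it stands.
- The arm moves only by the tool drive_tool, never from a script. Its argument "rows" is a list of rows, each a list of 7 numbers: the opening in per cent of the stroke, from 0 (shut) to 100 (fully open), then the shift along the world's x, y, z in mm, then the turn, a rotation vector about the world's x, y, z in rad. In form: [[fingers, dx, dy, dz, wx, wy, wz], ...]. A call has 1 to 5 rows; each row shifts and turns the commanded pose from where the row before left it; what a row does not reach is not made up. A row lasts 1/12 s, in which the tool goes at most 41.7 mm and 7.16 degrees, less where a joint would pass 70% of its speed; a pose out of reach is approached as far as the arm can. A call is refused whole if a number of a shift passes 41.7 or a number of a turn 0.125, either way. A call with a gripper value outside its range is refused whole. The fingers move at their own pace and stop on an object; the grip force is fixed at half the most. Time passes only in rows, so rows that do not move let the fingers close. It gives the time, the measured TCP pose, the force, the opening and the grip force at its end, in the units of the state.
- sense(): the state, without advancing time (a new reading comes with each control period).
- capture(name): name is "scene" or "top" or "wrist"; returns a dict with "frame" (480x640x3 uint8, red, green, blue), "z_map" (480x640 float32, m along the optical axis (not along the pixel's ray), 0 where there is no reading), "fx", "fy", "cx", "cy" (pixels), "R" (3x3) and "t" (3): a world point X has camera coordinates R X + t; the wrist camera has in their place "T_tool_cam" (4x4, takes a point from camera to tool coordinates, whose origin is the TCP and whose axes are the flange's). Camera axes: x right, y down, z forward; pixel columns grow to the right and rows downward; lengths in m; the calibration is good to about 2 mm. A picture is of the moment at which its call begins: read the wrist's pose just before it.
- finish_job(): hands the job in; it is judged then, once.
Trained networks look in a picture, given as the dict that the camera call returned (one of the last four; its "shot" number tells which), for a name from the list of things; names that differ only in an ending like _2 or _b are one class to them, and where a whole thing is asked for, a point or a joint stands for the part that bears it (a point fixed in the world has none). Each returns a list of dicts, best first, with "p" (0 to 1); they miss things now and then, are a little off and sometimes report something else, mostly with a low value. They report only what shows in the picture. A call takes as long as a camera call. They do not tell look-alikes from the thing itself.
- search_frame(label, picture): "xy" ([column, row] in pixels, amid what is visible of it).
- masks_of(label, picture): "region" (480x640 bool, what is visible of it) and "xy" ([column, row] in pixels, amid what is visible of it).
The state is a dict: "time_s": time; "joints": joint angles; "joint_velocities": joint speeds; "effort": joint torques, N m; "tcp_pos": TCP position; "ee_rot": TCP orientation; "wrist_force": force on the tool from outside, world axes, zero at the start; "moment": the same for the moment, N m; "gripper_width": opening from 0.0 (shut) to 1.0 (fully open); "gripper_force": force on a finger pad.
Only numpy, scipy, OpenCV 4.12 (cv2) and the standard library are available. Lean on these libraries where they do the work, as an engineer would, in place of code of your own. Each camera call takes 0.05 s, during which the arm holds its last target. There are 200 camera calls.

## Working session

There is one attempt and no reset: what is moved stays moved. The work goes in short steps, Python scripts to look and compute and a tool call to move; the robot and the scene stay as the last step left them, time stands still between calls to the robot, and variables do not carry over. Pictures are saved under pics/ and viewed, at most 10 in all, crops included, and the job is handed in when it is done.

Besides the shell and the picture viewer there is one more tool, called after "Emit:" as name([rows], argument=value, ...), one row to a line, values as JSON. drive_tool: Moves the arm, as the interface text tells. Its arguments: {"type":"object","properties":{"rows":{"type":"array"}},"required":["rows"]}

```bash
mkdir -p pics; ls; cat > h.py <<'E'
import numpy as np, cv2
from station import *
def save(c,n,crop=None,s=1):
    f=c["frame"][:,:,::-1]
    if crop: f=f[crop[1]:crop[3],crop[0]:crop[2]]
    cv2.imwrite("pics/"+n,cv2.resize(f,None,fx=s,fy=s))
def ext(c,st=None):
    if "R" in c: return np.array(c["R"]),np.array(c["t"])
    T=np.eye(4);T[:3,:3]=st["ee_rot"];T[:3,3]=st["tcp_pos"]
    M=np.linalg.inv(T@np.array(c["T_tool_cam"]));return M[:3,:3],M[:3,3]
def cloud(c,st=None):
    R,t=ext(c,st);z=c["z_map"];v,u=np.mgrid[:480,:640]
    P=np.stack([(u-c["cx"])/c["fx"]*z,(v-c["cy"])/c["fy"]*z,z],-1)
    W=(P-t)@R; W[z==0]=np.nan; return W
E
python3 - <<'E'
from h import *
s=sense();print({k:np.round(v,3).tolist() for k,v in s.items()})
for n in("scene","top"):
    c=capture(n);save(c,n+"0.png");W=cloud(c)
    print(n,"cam at",-np.array(c["R"]).T@c["t"])
    for l in ["case","rack","toolblock_mid","otherblock_mid","lid","lever","loop","loop_bar","keeper","lever_pad","chuck","holder","carton","oilcan","arbor","whitebox","screwdriver"]:
        for d in masks_of(l,c)[:3]:
            P=W[d["region"]];print(l,round(d["p"],2),np.round(d["xy"]),"med",np.round(np.nanmedian(P,0),3),"lo",np.round(np.nanpercentile(P,3,axis=0),3),"hi",np.round(np.nanpercentile(P,97,axis=0),3))
E
```

```text
pics
{'time_s': 0.0, 'joints': [87.697, 22.091, 0.379, -0.028, -68.41, -14.817], 'joint_velocities': [-0.088, -0.004, -0.012, -0.007, -0.008, -0.02], 'effort': [-0.0, -39.067, 18.741, 4.22, 0.011, -0.0], 'tcp_pos': [0.184, 0.597, 0.24], 'ee_rot': [[0.956, -0.295, -0.001], [-0.295, -0.956, -0.002], [0.0, 0.002, -1.0]], 'wrist_force': [0.024, 0.796, -0.089], 'moment': [-0.02, 0.03, 0.036], 'gripper_force': 0.0, 'gripper_width': 0.999}
scene cam at [1.02545831 0.73445825 0.80397974]
case 0.76 [373. 303.] med [0.619 0.255 0.127] lo [0.448 0.138 0.011] hi [0.655 0.318 0.22 ]
case 0.49 [259. 206.] med [ 0.566 -0.217  0.044] lo [ 0.522 -0.235  0.011] hi [ 0.578 -0.196  0.05 ]
rack 0.58 [282. 216.] med [ 0.54  -0.149  0.034] lo [ 0.514 -0.243  0.004] hi [ 0.565 -0.143  0.051]
rack 0.27 [417. 268.] med [0.441 0.201 0.093] lo [0.318 0.093 0.001] hi [0.465 0.225 0.141]
toolblock_mid 0.87 [359. 186.] med [ 0.311 -0.161  0.031] lo [ 0.281 -0.189  0.003] hi [ 0.335 -0.137  0.042]
toolblock_mid 0.74 [244. 180.] med [ 0.541 -0.328  0.029] lo [ 0.502 -0.368  0.002] hi [ 0.562 -0.305  0.042]
toolblock
[... 3987 characters left out ...]
.141]
oilcan 0.84 [485. 202.] med [ 0.649 -0.364  0.128] lo [ 0.634 -0.394  0.014] hi [ 0.678 -0.347  0.144]
oilcan 0.33 [181. 226.] med [0.577 0.352 0.022] lo [0.561 0.336 0.002] hi [0.602 0.382 0.064]
arbor 0.83 [181. 226.] med [0.576 0.351 0.028] lo [0.561 0.336 0.008] hi [0.598 0.373 0.064]
whitebox 0.82 [168. 267.] med [0.477 0.387 0.035] lo [0.437 0.351 0.025] hi [0.515 0.423 0.04 ]
screwdriver 0.86 [488. 314.] med [ 0.395 -0.396  0.023] lo [ 0.369 -0.44   0.012] hi [ 0.45  -0.288  0.029]
screwdriver 0.73 [320. 176.] med [0.713 0.027 0.041] lo [ 0.701  0.01  -0.003] hi [0.75  0.048 0.092]
screwdriver 0.71 [228. 190.] med [0.63  0.224 0.213] lo [0.606 0.13  0.097] hi [0.653 0.313 0.224]
```

View pics/scene0.png

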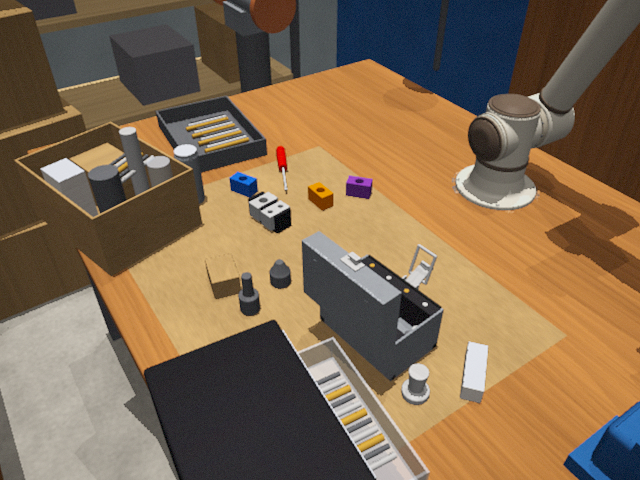

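View pics/top0.png

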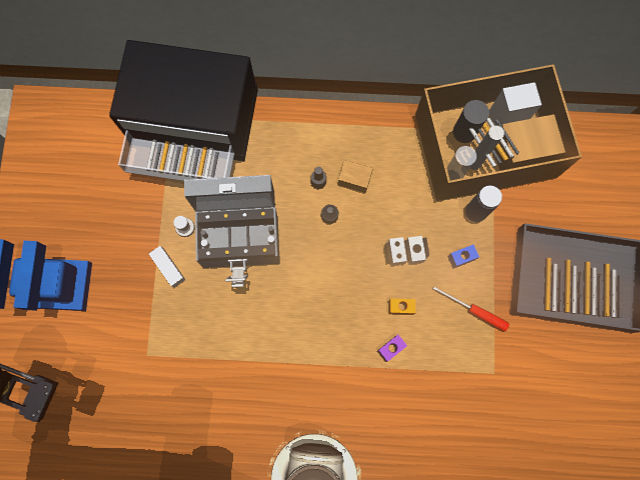

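Scene view: case at (370,310) with its lid open, rack at (270,210), lever and loop at (420,265). Top view: case at (237,235), rack at (407,250). The bored block is the right one, at (417,249), and the two-bore block is at (398,250). The blue, orange and purple blocks are look-alikes.

```bash
python3 - <<'E'
from h import *
s=sense();c=capture("wrist");print(np.round(c["T_tool_cam"],3),c["fx"],c["fy"],c["cx"],c["cy"])
c=capture("top");W=cloud(c)
z=W[...,2];x=W[...,0];y=W[...,1]
m=(z>.09)&(z<.106)&(x>.46)&(x<.62)&(y>.1)&(y<.34)
print("case",cv2.minAreaRect((W[m][:,:2]*1000).astype(np.float32)))
m=(z>.04)&(z<.056)&(x>.48)&(x<.6)&(y>-.26)&(y<-.13)
print("rack",cv2.minAreaRect((W[m][:,:2]*1000).astype(np.float32)))
for yr in((-.236,-.206),(-.19,-.157)):
    m2=m&(y>yr[0])&(y<yr[1]); print(cv2.minAreaRect((W[m2][:,:2]*1000).astype(np.float32)))
m=(x>.66)&(x<.8)&(y>.1)&(y<.35)&(z>.03)
for a in np.arange(.66,.86,.02):
    mm=(x>a)&(x<a+.02)&(y>.1)&(y<.35)
    if mm.any(): print(round(a,2),np.round(np.nanpercentile(z[mm],[50,98]),3),np.round(y[mm&(z>.08)].min() if (mm&(z>.08)).any() else 0,3))
m=(z>.2)&(x>.58)&(x<.7)&(y>.1)&(y<.34)
print("lidtop",cv2.minAreaRect((W[m][:,:2]*1000).astype(np.float32)),z[m].max())
E
```

```text
[[-0.001 -0.963 -0.27   0.075]
 [ 1.    -0.001  0.001 -0.001]
 [-0.001 -0.27   0.963 -0.143]
 [ 0.     0.     0.     1.   ]] 428.82408779862527 428.82408779862527 317.4843647744178 242.9327222929623
case ((546.4107666015625, 213.81256103515625), (157.81259155273438, 192.68634033203125), 4.226450443267822)
rack ((546.2628173828125, -197.67489624023438), (62.12472152709961, 103.03465270996094), 7.028764247894287)
((548.6598510742188, -220.8525390625), (29.31378173828125, 63.230308532714844), 89.64230346679688)
((543.290283203125, -172.9149627685547), (64.04145812988281, 32.38467788696289), 1.0233869552612305)
0.66 [0.    0.009] 0.131
0.68 [0.075 0.11 ] 0.247
0.7 [0.056 0.104] 0.245
0.72 [0.049 0.101] 0.243
0.74 [0.005 0.102] 0.241
0.76 [0.093 0.182] 0.219
0.78 [0.173 0.185] 0.217
0.8 [0.175 0.185] 0.215
0.82 [0.174 0.185] 0.213
0.84 [0.175 0.185] 0.211
lidtop ((631.7374267578125, 222.45059204101562), (40.756813049316406, 189.9202117919922), 6.276094436645508) 0.2363926103374375
```

Emit:
drive_tool([
  [100,0,-20,35,0,0,0],
  [100,20,-35,20,0,0,-0.12],
  [100,20,-35,20,0,0,-0.12],
  [100,20,-35,20,0,0,-0.12],
  [100,20,-35,20,0,0,-0.12],
])

```text
time_s: 2.32
tcp_pos: [0.2584, 0.446, 0.3516]
ee_rot: [[0.708, -0.706, 0.0], [-0.706, -0.708, 0.0], [-0.0, -0.0, -1.0]]
wrist_force: [0.4, 1.1, 1.2]
gripper_width: 1.0
gripper_force: 0.0
```

Emit:
drive_tool([
  [100,20,-36,15,0,0,-0.12],
  [100,20,-36,0,0,0,-0.12],
  [100,20,-36,0,0,0,-0.12],
  [100,20,-36,0,0,0,-0.12],
  [100,20,-36,0,0,0,-0.12],
])

```text
time_s: 2.73
tcp_pos: [0.3574, 0.2675, 0.3654]
ee_rot: [[0.186, -0.983, 0.001], [-0.983, -0.186, 0.001], [-0.001, -0.001, -1.0]]
wrist_force: [1.0, 0.7, 0.4]
gripper_width: 1.0
gripper_force: 0.0
```

Emit:
drive_tool([
  [100,40,-10,8,0,0,-0.08],
  [100,40,-10,8,0,0,0],
  [100,40,-10,8,0,0,0],
  [100,40,-10,0,0,0,0],
  [100,0,0,0,0,0,0],
])

```text
time_s: 3.15
tcp_pos: [0.5213, 0.2281, 0.3865]
ee_rot: [[0.106, -0.994, -0.001], [-0.994, -0.106, -0.002], [0.002, 0.001, -1.0]]
wrist_force: [0.2, 0.2, -1.4]
gripper_width: 0.998
gripper_force: 0.0
```

```bash
python3 - <<'E'
from h import *
s=sense();c=capture("wrist");save(c,"w1.png");W=cloud(c,s)
print(s["tcp_pos"],np.round(s["joints"],1));np.save("W1.npy",W)
z=W[...,2];x=W[...,0];y=W[...,1]
m=(z>.085)&(z<.112)&(x>.44)&(x<.62)&(y>.1)&(y<.34)
print("rim",cv2.minAreaRect((W[m][:,:2]*1000).astype(np.float32)),np.median(z[m]))
E
```

```text
[0.52131792 0.22807339 0.38646331] [ 40.   12.9   7.8   0.1 -85.  -33.9]
rim ((530.1859130859375, 212.88597106933594), (179.94410705566406, 201.02635192871094), 0.15521274507045746) 0.09786285536694536
```

View pics/w1.png

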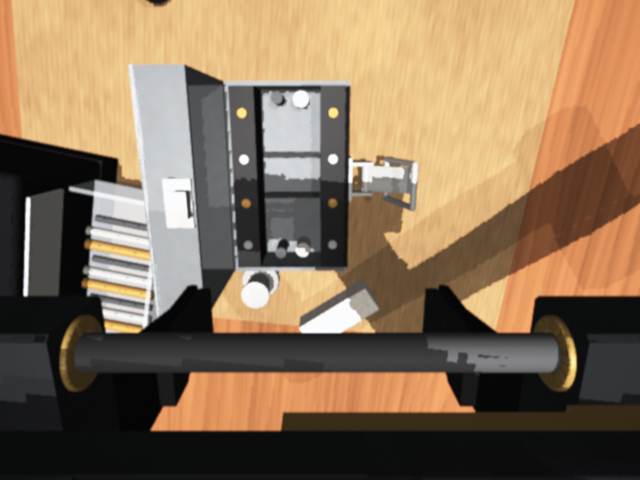

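Wrist view: the rim spans columns 229–348 and rows 82–268. The channel is between columns 262 and 320, the two ribs are at about rows 155 and 192, and the lever and loop are at (385,180).

```bash
python3 - <<'E'
from h import *
W=np.load("W1.npy");z=W[...,2]
# edges per row: inner edges of the foam tops, outer front edge
R=[]
for v in range(95,255,4):
    zz=z[v]
    top=np.abs(zz-.098)<.006
    u=[i for i in range(225,355) if top[i]]
    f=[i for i in u if 305<i]; b=[i for i in u if i<275]
    if len(f)<8 or len(b)<8: continue
    R.append((W[v,min(f)],W[v,max(f)],W[v,max(b)],W[v,min(b)]))
R=np.array(R)
for k,n in enumerate(["front inner","front outer","rear inner","rear outer"]):
    P=R[:,k];a,b=np.polyfit(P[:,1],P[:,0],1)
    for _ in range(3):
        r=P[:,0]-a*P[:,1]-b;g=np.abs(r)<.003;a,b=np.polyfit(P[g,1],P[g,0],1)
    print(n,"yaw",np.degrees(np.arctan(-a)),"x@y.213",a*.213+b,"std",r[g].std(),g.sum(),P[:,2].mean())
yaw=np.radians(6.0);d=np.array([-np.sin(yaw),np.cos(yaw)])
t=W[...,:2]@d
# ribs: profile of z along case y in the mid channel, 2 columns bands
for cols in ((275,290),(290,305)):
    tt=t[70:285,cols[0]:cols[1]].mean(1);zz=np.median(z[70:285,cols[0]:cols[1]],1)
    print([(round(a*1000),round(b*1000)) for a,b in zip(tt,zz)])
E
```

```text
front inner yaw 6.191397799622408 x@y.213 0.520076983217422 std 7.030798946489243e-06 40 0.0977821238046513
front outer yaw 6.265364390666066 x@y.213 0.4930048552145155 std 0.00027464118723126717 40 0.10064738223725744
rear inner yaw 6.272820483978286 x@y.213 0.5850066084173509 std 0.0001306477183537597 40 0.09559578390245616
rear outer yaw 2.9557461073464535 x@y.213 0.6160518388820849 std 0.00029816469030061546 40 0.10087117676836219Traceback (most recent call last):
  File "<stdin>", line 23, in <module>
ValueError: cannot convert float NaN to integer
```

```bash
python3 - <<'E'
from h import *
W=np.load("W1.npy");z=W[...,2]
yaw=np.radians(6.2);d=np.array([-np.sin(yaw),np.cos(yaw)])
t=W[...,:2]@d
for c in (285,292,300):
    print(c,[(v,round(float(t[v,c])*1000,1),round(float(z[v,c])*1000,1)) for v in range(140,205) if abs(z[v,c]-.04)>.0015])
for c in (242,335):
    g=[v for v in range(60,290) if abs(z[v,c]-.098)<.004]; print(c,g[0],g[-1],t[g[0],c],t[g[-1],c],(t[g[0],c]+t[g[-1],c])/2)
E
```

```text
285 [(152, 127.0, 46.1), (153, 128.2, 44.2), (154, 129.3, 44.0), (155, 130.3, 45.9), (156, 131.3, 46.5), (158, 134.2, 37.7), (164, 140.5, 41.7), (165, 141.9, 38.4), (177, 155.6, 37.4), (179, 157.9, 37.2), (185, 164.7, 37.7), (186, 165.3, 41.6), (188, 168.1, 38.0), (192, 171.6, 45.1), (193, 172.9, 44.4), (194, 174.0, 44.4), (195, 174.8, 46.4), (196, 176.1, 45.5), (197, 177.1, 46.5)]
292 [(152, 127.1, 45.4), (153, 128.2, 45.1), (154, 129.2, 46.0), (155, 130.3, 46.1), (156, 131.5, 44.0), (163, 139.8, 38.0), (167, 144.2, 38.1), (175, 153.2, 38.3), (183, 162.3, 38.1), (192, 171.7, 44.8), (193, 172.6, 45.9), (194, 173.9, 45.1), (195, 175.1, 44.9), (196, 176.0, 46.5), (197, 177.2, 45.7)]
300 [(146, 120.8, 41.6), (147, 122.1, 37.9), (152, 127.2, 44.6), (153, 128.2, 46.1), (154, 129.3, 44.5), (155, 130.3, 45.9), (156, 131.4, 46.0), (161, 137.5, 38.3), (170, 147.7, 37.3), (182, 160.7, 41.8), (186, 165.8, 38.2), (188, 168.1, 38.5), (191, 171.5, 38.4), (192, 171.3, 47.5), (193, 172.9, 44.6), (194, 173.9, 45.4), (195, 174.9, 45.9), (196, 176.0, 46.2), (197, 177.2, 46.3), (198, 179.6, 38.4), (200, 182.0, 38.4), (201, 183.2, 38.2)]
242 81 270 0.05796543319959957 0.24660423255759098 0.1522848328785953
335 80 269 0.05722875405216505 0.24600331570940723 0.15161603488078615
```

Emit:
drive_tool([
  [100,0,-38,0,0,0,-0.03],
  [100,2,-38,0,0,0,0],
  [100,2,-38,0,0,0,0],
  [100,2,-38,0,0,0,0],
  [100,2,-38,-10,0,0,0],
])

```text
time_s: 3.62
tcp_pos: [0.5239, 0.0385, 0.3811]
ee_rot: [[0.084, -0.996, 0.005], [-0.996, -0.084, 0.001], [-0.001, -0.005, -1.0]]
wrist_force: [0.9, -0.5, 0.6]
gripper_width: 0.997
gripper_force: 0.0
```

Emit:
drive_tool([
  [100,2,-38,-20,0,0,0],
  [100,2,-38,-20,0,0,0],
  [100,2,-38,-20,0,0,0],
  [100,2,-38,-20,0,0,0],
  [100,2,-38,-20,0,0,0],
])

```text
time_s: 4.03
tcp_pos: [0.533, -0.1455, 0.2817]
ee_rot: [[0.083, -0.997, 0.001], [-0.997, -0.083, 0.0], [0.0, -0.001, -1.0]]
wrist_force: [1.0, -0.4, -0.2]
gripper_width: 1.0
gripper_force: 0.0
```

Emit:
drive_tool([
  [100,2,-20,0,0,0,0],
  [100,0,0,0,0,0,0],
])

```text
time_s: 4.2
tcp_pos: [0.5346, -0.1671, 0.2803]
ee_rot: [[0.078, -0.997, -0.003], [-0.997, -0.078, -0.0], [0.0, 0.003, -1.0]]
wrist_force: [0.1, -0.4, -0.2]
gripper_width: 0.999
gripper_force: 0.0
```

```bash
python3 - <<'E'
from h import *
s=sense();c=capture("wrist");save(c,"w2.png");W=cloud(c,s);np.save("W2.npy",W)
print(s["tcp_pos"],np.round(s["joints"],1),np.round(s["ee_rot"],3))
for l in("toolblock_mid","otherblock_mid"):
    for d in masks_of(l,c)[:3]:
        P=W[d["region"]];P=P[np.abs(P[:,2]-.046)<.003]
        if len(P)>20: print(l,round(d["p"],2),d["xy"],cv2.minAreaRect((P[:,:2]*1000).astype(np.float32)),np.median(P[:,2]))
E
```

```text
[ 0.53463586 -0.16712829  0.2803409 ] [ -0.8  14.3  -5.1   0.  -70.8   5.2] [[ 0.078 -0.997 -0.003]
 [-0.997 -0.078 -0.   ]
 [ 0.     0.003 -1.   ]]
toolblock_mid 0.89 [297.0, 154.1] ((549.6873168945312, -221.52069091796875), (59.75157165527344, 33.854618072509766), 10.558061599731445) 0.045755837609390185
otherblock_mid 0.64 [308.2, 198.6] ((544.0372314453125, -176.88458251953125), (60.14863586425781, 36.069236755371094), 9.58620834350586) 0.04561119724716971
otherblock_mid 0.52 [113.6, 282.4] ((731.3385009765625, -67.2937240600586), (71.89119720458984, 55.337867736816406), 76.698974609375) 0.04478522777051161
```

View pics/w2.png

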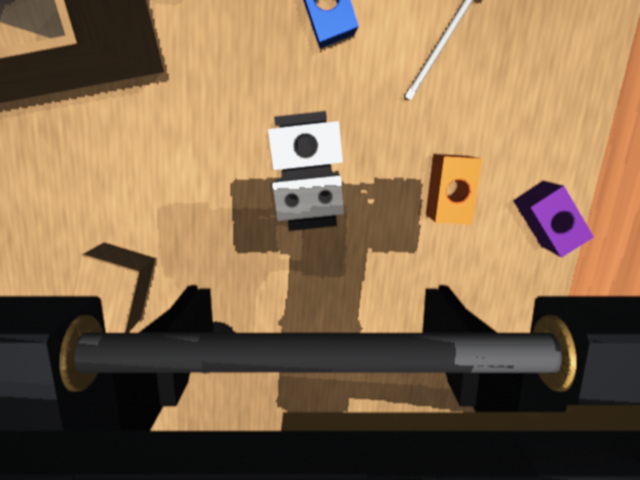

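Wrist view: the bored block is at (306,145) and the two-bore block at (308,198). The bored block's centre is (0.5497, -0.2215), its yaw 10.5° and its top at z = 0.046.

Emit:
drive_tool([
  [100,7,-27,-20,0,0,0.05],
  [100,8,-27,-40,0,0,0.055],
  [100,0,0,-40,0,0,0],
  [100,0,0,-40,0,0,0],
  [100,0,0,0,0,0,0],
])

```text
time_s: 4.77
tcp_pos: [0.5446, -0.2118, 0.1403]
ee_rot: [[0.185, -0.983, -0.015], [-0.983, -0.186, 0.005], [-0.007, 0.014, -1.0]]
wrist_force: [-1.9, 0.7, -0.5]
gripper_width: 1.001
gripper_force: 0.0
```

```bash
python3 - <<'E'
from h import *
s=sense();c=capture("wrist");W=cloud(c,s)
print(s["tcp_pos"],np.round(s["ee_rot"],3))
m=(np.abs(W[...,2]-.046)<.003)&(W[...,1]<-.15)&(W[...,1]>-.28)&(W[...,0]>.5)&(W[...,0]<.6)
for d in masks_of("toolblock_mid",c)[:2]:
    P=W[d["region"]&m]
    if len(P)>20: print(d["p"],d["xy"],len(P),cv2.minAreaRect((P[:,:2]*1000).astype(np.float32)),np.median(P[:,2]))
E
```

```text
[ 0.54462183 -0.21181434  0.1402937 ] [[ 0.185 -0.983 -0.015]
 [-0.983 -0.186  0.005]
 [-0.007  0.014 -1.   ]]
0.89 [312.9, 238.8] 5107 ((549.56982421875, -222.11021423339844), (60.49125671386719, 37.070716857910156), 9.977521896362305) 0.0456405564226212
```

Emit:
drive_tool([
  [100,0,0,0,0,0,0],
  [100,0,0,0,0,0,0],
])

```text
time_s: 5.03
tcp_pos: [0.5519, -0.2141, 0.1514]
ee_rot: [[0.188, -0.982, 0.007], [-0.982, -0.188, -0.001], [0.003, -0.006, -1.0]]
wrist_force: [-0.1, -0.0, -0.3]
gripper_width: 1.003
gripper_force: 0.0
```

Emit:
drive_tool([
  [100,-2,-7,-30,0,0,-0.006],
  [100,0,0,-25,0,0,0],
  [100,0,0,-20,0,0,0],
  [100,0,0,-10,0,0,0],
  [100,0,0,0,0,0,0],
])

```text
time_s: 5.45
tcp_pos: [0.5474, -0.2212, 0.0623]
ee_rot: [[0.18, -0.984, -0.001], [-0.984, -0.18, 0.0], [-0.0, 0.001, -1.0]]
wrist_force: [0.8, -0.3, 0.3]
gripper_width: 0.998
gripper_force: 0.0
```

Emit:
drive_tool([
  [100,0,0,0,0,0,0],
  [100,0,0,0,0,0,0],
])

```text
time_s: 5.62
tcp_pos: [0.5493, -0.2217, 0.0649]
ee_rot: [[0.181, -0.984, 0.004], [-0.984, -0.181, -0.001], [0.002, -0.004, -1.0]]
wrist_force: [-0.6, -0.2, 0.4]
gripper_width: 1.004
gripper_force: 0.0
```

Emit:
drive_tool([
  [100,0,0,-17,0,0,0],
  [100,0,0,-17,0,0,0],
  [100,0,0,0,0,0,0],
  [55,0,0,0,0,0,0],
  [55,0,0,0,0,0,0],
])

```text
time_s: 6.03
tcp_pos: [0.5488, -0.2217, 0.0303]
ee_rot: [[0.181, -0.984, 0.003], [-0.984, -0.181, -0.001], [0.001, -0.003, -1.0]]
wrist_force: [0.0, 0.3, -0.2]
gripper_width: 0.917
gripper_force: 0.0
```

Emit:
drive_tool([
  [55,0,0,0,0,0,0],
  [55,0,0,0,0,0,0],
  [55,0,0,0,0,0,0],
  [55,0,0,0,0,0,0],
])

```text
time_s: 6.37
tcp_pos: [0.5483, -0.2216, 0.0296]
ee_rot: [[0.18, -0.984, 0.002], [-0.984, -0.18, -0.0], [0.001, -0.002, -1.0]]
wrist_force: [0.2, -0.1, 2.4]
gripper_width: 0.685
gripper_force: 30.0
```

Emit:
drive_tool([
  [55,0,0,8,0,0,0],
  [55,0,0,20,0,0,0],
  [55,0,0,25,0,0,0],
  [55,0,0,25,0,0,0],
  [55,0,0,20,0,0,0],
])

```text
time_s: 6.78
tcp_pos: [0.547, -0.2214, 0.128]
ee_rot: [[0.18, -0.984, -0.001], [-0.984, -0.18, 0.0], [-0.0, 0.001, -1.0]]
wrist_force: [0.2, 0.4, -4.2]
gripper_width: 0.69
gripper_force: 30.0
```

Emit:
drive_tool([
  [55,-8,15,0,0,0,-0.023],
  [55,-15,30,0,0,0,-0.05],
  [55,-15,30,0,0,0,0],
  [55,-15,30,0,0,0,0],
  [55,-15,30,0,0,0,0],
])

```text
time_s: 7.2
tcp_pos: [0.4776, -0.0855, 0.1262]
ee_rot: [[0.106, -0.994, -0.002], [-0.994, -0.106, 0.0], [-0.001, 0.002, -1.0]]
wrist_force: [0.3, 1.2, -2.9]
gripper_width: 0.687
gripper_force: 30.0
```

Emit:
drive_tool([
  [55,-15,30,0,0,0,0],
  [55,-15,30,-10,0,0,0],
  [55,-10,27,-20,0,0,0],
  [55,0,0,-15,0,0,0],
  [55,0,0,0,0,0,0],
])

```text
time_s: 7.62
tcp_pos: [0.4362, 0.0009, 0.0795]
ee_rot: [[0.11, -0.994, -0.007], [-0.994, -0.11, -0.002], [0.001, 0.007, -1.0]]
wrist_force: [0.0, -0.9, -4.7]
gripper_width: 0.688
gripper_force: 30.0
```

Emit:
drive_tool([
  [55,0,0,0,0,0,0],
  [55,0,0,0,0,0,0],
])

```text
time_s: 7.78
tcp_pos: [0.4403, 0.0002, 0.0823]
ee_rot: [[0.107, -0.994, 0.001], [-0.994, -0.107, 0.0], [0.0, -0.001, -1.0]]
wrist_force: [0.1, -0.6, -4.0]
gripper_width: 0.685
gripper_force: 30.0
```

Emit:
drive_tool([
  [55,0,0,-20,0,0,0],
  [55,0,0,-20,0,0,0],
  [55,0,0,-12,0,0,0],
  [55,0,0,-3,0,0,0],
  [55,0,0,-1,0,0,0],
])

```text
time_s: 8.2
tcp_pos: [0.4401, -0.0001, 0.0258]
ee_rot: [[0.106, -0.994, -0.0], [-0.994, -0.106, -0.0], [0.0, 0.0, -1.0]]
wrist_force: [-0.1, -0.7, -3.4]
gripper_width: 0.69
gripper_force: 30.0
```

Emit:
drive_tool([
  [55,0,0,-1.5,0,0,0],
  [55,0,0,-1.5,0,0,0],
  [55,0,0,0,0,0,0],
])

```text
time_s: 8.45
tcp_pos: [0.4402, 0.0006, 0.0233]
ee_rot: [[0.108, -0.994, 0.002], [-0.994, -0.108, 0.001], [-0.0, -0.002, -1.0]]
wrist_force: [0.3, -0.7, -4.2]
gripper_width: 0.687
gripper_force: 30.0
```

Emit:
drive_tool([
  [55,0,0,-1,0,0,0],
  [55,0,0,-1,0,0,0],
  [55,0,0,0,0,0,0],
  [55,0,0,0,0,0,0],
])

```text
time_s: 8.78
tcp_pos: [0.4401, 0.0007, 0.0215]
ee_rot: [[0.108, -0.994, 0.001], [-0.994, -0.108, 0.0], [-0.0, -0.001, -1.0]]
wrist_force: [-1.7, 0.2, 7.2]
gripper_width: 0.686
gripper_force: 30.0
```

Emit:
drive_tool([
  [100,0,0,0,0,0,0],
  [100,0,0,0,0,0,0],
  [100,0,0,0,0,0,0],
  [100,0,0,8,0,0,0],
  [100,0,0,30,0,0,0],
])

```text
time_s: 9.2
tcp_pos: [0.4368, -0.0004, 0.0562]
ee_rot: [[0.107, -0.994, -0.009], [-0.994, -0.107, -0.003], [0.002, 0.009, -1.0]]
wrist_force: [0.2, 0.5, -0.2]
gripper_width: 0.957
gripper_force: 0.0
```

Emit:
drive_tool([
  [100,0,15,40,0,0,0],
  [100,0,20,40,0,0,0],
  [100,0,20,40,0,0,0],
  [100,0,0,20,0,0,0],
  [100,0,0,0,0,0,0],
])

```text
time_s: 9.62
tcp_pos: [0.4425, 0.0543, 0.1981]
ee_rot: [[0.111, -0.994, 0.012], [-0.994, -0.111, 0.004], [-0.003, -0.012, -1.0]]
wrist_force: [0.1, 0.1, -0.8]
gripper_width: 0.997
gripper_force: 0.0
```

Emit:
drive_tool([
  [100,0,0,0,0,0,0],
  [100,0,0,0,0,0,0],
])

```text
time_s: 9.78
tcp_pos: [0.4387, 0.0521, 0.1918]
ee_rot: [[0.107, -0.994, -0.001], [-0.994, -0.107, -0.0], [-0.0, 0.001, -1.0]]
wrist_force: [-0.3, -1.4, 0.2]
gripper_width: 0.999
gripper_force: 0.0
```

```bash
cat > blk.py <<'E'
from h import *
s=sense();c=capture("wrist");W=cloud(c,s)
print(s["tcp_pos"],np.round(s["ee_rot"],3),np.round(s["joints"],1))
m=(np.abs(W[...,2]-.038)<.003)
for d in masks_of("toolblock_mid",c)[:2]:
    P=W[d["region"]&m]
    if len(P)>20: print(d["p"],d["xy"],len(P),cv2.minAreaRect((P[:,:2]*1000).astype(np.float32)),np.median(P[:,2]))
E
python3 blk.py
```

```text
[0.43874997 0.05208098 0.19176845] [[ 0.107 -0.994 -0.001]
 [-0.994 -0.107 -0.   ]
 [-0.     0.001 -1.   ]] [ 28.    6.8 -28.2  -0.  -55.  -21.8]
0.86 [319.9, 168.0] 3714 ((440.73187255859375, 1.012289047241211), (60.03024673461914, 33.742088317871094), 6.164980888366699) 0.037721461785837226
```

Emit:
drive_tool([
  [100,0,-10,0,0,0,-0.12],
  [100,0,-10,0,0,0,-0.12],
  [100,0,-10,0,0,0,-0.12],
  [100,0,-10,0,0,0,-0.12],
  [100,0,-11,0,0,0,-0.12],
])

```text
time_s: 10.3
tcp_pos: [0.4389, 0.0005, 0.1909]
ee_rot: [[-0.478, -0.878, -0.003], [-0.878, 0.478, -0.001], [0.003, 0.002, -1.0]]
wrist_force: [0.4, -0.3, 0.2]
gripper_width: 0.999
gripper_force: 0.0
```

Emit:
drive_tool([
  [100,1,0,-10,0,0,-0.12],
  [100,0,0,-10,0,0,-0.12],
  [100,0,0,-10,0,0,-0.12],
  [100,0,0,-10,0,0,-0.12],
  [100,0,0,-10,0,0,-0.12],
])

```text
time_s: 10.72
tcp_pos: [0.4398, 0.0008, 0.1405]
ee_rot: [[-0.891, -0.455, -0.003], [-0.455, 0.891, -0.001], [0.003, 0.0, -1.0]]
wrist_force: [-0.0, 0.2, 0.2]
gripper_width: 0.996
gripper_force: 0.0
```

Emit:
drive_tool([
  [100,0,0,-10,0,0,-0.12],
  [100,0,0,-10,0,0,-0.12],
  [100,0,0,0,0,0,-0.12],
  [100,0,0,0,0,0,-0.01],
  [100,0,0,0,0,0,0],
])

```text
time_s: 11.13
tcp_pos: [0.4402, 0.001, 0.1214]
ee_rot: [[-0.994, -0.111, -0.002], [-0.111, 0.994, -0.001], [0.002, -0.001, -1.0]]
wrist_force: [0.8, 1.0, 0.7]
gripper_width: 0.999
gripper_force: 0.0
```

Emit:
drive_tool([
  [100,0,0,0,0,0,0],
  [100,0,0,0,0,0,0],
])

```text
time_s: 11.3
tcp_pos: [0.4406, 0.0013, 0.1222]
ee_rot: [[-0.994, -0.11, 0.0], [-0.11, 0.994, -0.0], [0.0, -0.0, -1.0]]
wrist_force: [0.5, 0.3, 0.8]
gripper_width: 0.999
gripper_force: 0.0
```

```bash
python3 blk.py
```

```text
[0.4406468  0.0013286  0.12224085] [[-0.994 -0.11   0.   ]
 [-0.11   0.994 -0.   ]
 [ 0.    -0.    -1.   ]] [  21.4   12.   -34.     0.   -44.  -105.1]
0.98 [26.4, 164.8] 1349 ((408.19879150390625, -165.89242553710938), (34.28033447265625, 11.883315086364746), 0.7654234766960144) 0.037871403104765215
```

Emit:
drive_tool([
  [100,0,0,-30,0,0,0],
  [100,0,0,-30,0,0,0],
  [100,0,0,-20,0,0,0],
  [100,0,0,-10,0,0,0],
  [100,0,0,0,0,0,0],
])

```text
time_s: 11.82
tcp_pos: [0.4391, 0.0009, 0.0303]
ee_rot: [[-0.994, -0.109, -0.005], [-0.109, 0.994, -0.002], [0.005, -0.001, -1.0]]
wrist_force: [-0.9, 0.3, 0.1]
gripper_width: 0.998
gripper_force: 0.0
```

Emit:
drive_tool([
  [100,0,0,0,0,0,0],
  [25,0,0,0,0,0,0],
  [25,0,0,0,0,0,0],
  [25,0,0,0,0,0,0],
  [25,0,0,0,0,0,0],
])

```text
time_s: 12.23
tcp_pos: [0.4411, 0.0016, 0.033]
ee_rot: [[-0.994, -0.109, 0.002], [-0.109, 0.994, 0.001], [-0.002, 0.0, -1.0]]
wrist_force: [-0.5, -0.2, 0.1]
gripper_width: 0.782
gripper_force: 0.0
```

Emit:
drive_tool([
  [25,0,0,0,0,0,0],
  [25,0,0,0,0,0,0],
  [25,0,0,0,0,0,0],
  [25,0,0,0,0,0,0],
  [25,0,0,0,0,0,0],
])

```text
time_s: 12.65
tcp_pos: [0.4406, 0.0014, 0.0323]
ee_rot: [[-0.994, -0.109, 0.0], [-0.109, 0.994, 0.0], [-0.0, 0.0, -1.0]]
wrist_force: [-0.1, 0.3, -0.2]
gripper_width: 0.402
gripper_force: 0.0
```

Emit:
drive_tool([
  [25,0,0,0,0,0,0],
  [25,0,0,0,0,0,0],
  [25,0,0,0,0,0,0],
])

```text
time_s: 12.9
tcp_pos: [0.4406, 0.0014, 0.0322]
ee_rot: [[-0.994, -0.109, -0.0], [-0.109, 0.994, -0.0], [0.0, -0.0, -1.0]]
wrist_force: [-0.7, -0.3, 0.9]
gripper_width: 0.386
gripper_force: 30.0
```

Emit:
drive_tool([
  [25,0,0,10,0,0,0],
  [25,0,0,25,0,0,0],
  [25,0,0,30,0,0,0],
  [25,0,0,35,0,0,0],
  [25,0,0,35,0,0,0],
])

```text
time_s: 13.32
tcp_pos: [0.439, 0.0011, 0.1674]
ee_rot: [[-0.994, -0.108, -0.004], [-0.108, 0.994, -0.001], [0.004, -0.0, -1.0]]
wrist_force: [1.0, 0.7, -5.1]
gripper_width: 0.388
gripper_force: 30.0
```

Emit:
drive_tool([
  [25,0,0,30,0,0,0],
  [25,0,0,15,0,0,0],
  [25,0,0,0,0,0,0],
])

```text
time_s: 13.57
tcp_pos: [0.4421, 0.0019, 0.2152]
ee_rot: [[-0.994, -0.109, 0.007], [-0.109, 0.994, 0.002], [-0.007, 0.002, -1.0]]
wrist_force: [0.0, 0.4, -4.2]
gripper_width: 0.386
gripper_force: 30.0
```

Emit:
drive_tool([
  [25,8,15,0,0,0,0],
  [25,16,30,0,0,0,0],
  [25,16,30,0,0,0,0],
  [25,16,30,0,0,0,0],
  [25,16,30,0,0,0,0],
])

```text
time_s: 13.98
tcp_pos: [0.5115, 0.1372, 0.2092]
ee_rot: [[-0.994, -0.108, -0.005], [-0.108, 0.994, -0.002], [0.005, -0.001, -1.0]]
wrist_force: [1.1, 0.1, -3.8]
gripper_width: 0.391
gripper_force: 30.0
```

Emit:
drive_tool([
  [25,16,30,0,0,0,0],
  [25,14,26,0,0,0,0],
  [25,10,20,0,0,0,0],
  [25,0,0,0,0,0,0],
  [25,0,0,0,0,0,0],
])

```text
time_s: 14.4
tcp_pos: [0.5514, 0.2129, 0.2083]
ee_rot: [[-0.994, -0.109, -0.006], [-0.109, 0.994, -0.003], [0.006, -0.002, -1.0]]
wrist_force: [0.1, 0.2, -4.5]
gripper_width: 0.386
gripper_force: 30.0
```

Emit:
drive_tool([
  [25,0,0,0,0,0,0],
  [25,0,0,0,0,0,0],
])

```text
time_s: 14.57
tcp_pos: [0.5515, 0.2114, 0.2107]
ee_rot: [[-0.994, -0.108, -0.003], [-0.108, 0.994, -0.001], [0.003, -0.001, -1.0]]
wrist_force: [-0.1, -0.6, -4.1]
gripper_width: 0.386
gripper_force: 30.0
```

Emit:
drive_tool([
  [25,0,0,-20,0,0,0],
  [25,0,0,-20,0,0,0],
  [25,0,0,-20,0,0,0],
  [25,0,0,-10,0,0,0],
  [25,0,0,0,0,0,0],
])

```text
time_s: 14.98
tcp_pos: [0.5507, 0.2107, 0.1395]
ee_rot: [[-0.994, -0.107, -0.006], [-0.107, 0.994, -0.003], [0.006, -0.003, -1.0]]
wrist_force: [-0.5, -1.0, -4.2]
gripper_width: 0.387
gripper_force: 30.0
```

Emit:
drive_tool([
  [25,0,0,0,0,0,0],
  [25,0,0,0,0,0,0],
  [25,0,0,0,0,0,0],
])

```text
time_s: 15.23
tcp_pos: [0.5534, 0.2128, 0.1439]
ee_rot: [[-0.994, -0.109, 0.003], [-0.109, 0.994, 0.002], [-0.003, 0.001, -1.0]]
wrist_force: [1.1, -0.4, -3.8]
gripper_width: 0.391
gripper_force: 30.0
```

```bash
python3 - <<'E'
from h import *
s=sense();c=capture("wrist");save(c,"w3.png")
print(s["tcp_pos"],np.round(s["ee_rot"],3))
E
```

```text
[0.55344679 0.21278358 0.14388588] [[-0.994 -0.109  0.003]
 [-0.109  0.994  0.002]
 [-0.003  0.001 -1.   ]]
```

View pics/w3.png

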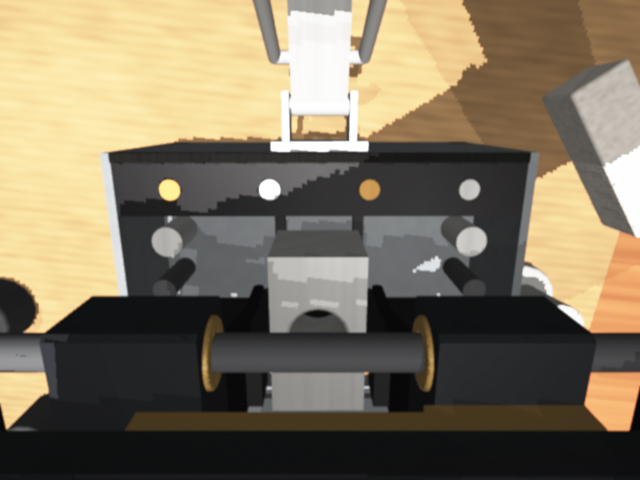

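The block hangs centred over the pocket. Its front face is at about (318,245) and the foam's inner edge at row 215. I'll check the gaps numerically.

```bash
python3 - <<'E'
from h import *
s=sense();c=capture("wrist");W=cloud(c,s);p=s["tcp_pos"];print(p)
y=np.radians(6.2);R=np.array([[np.cos(y),np.sin(y)],[-np.sin(y),np.cos(y)]])
Q=(W[...,:2]-np.array([.5525,.2127]))@R.T*1000;z=W[...,2]*1000
for u in (200,320,400,440):
    print(u,[(v,Q[v,u].round(1).tolist(),round(float(z[v,u]))) for v in range(204,226,2)])
for u in (290,320,350): print(u,[(v,Q[v,u].round(1).tolist(),round(float(z[v,u]))) for v in range(228,290,5)])
for v in (270,290): print(v,[(u,Q[v,u].round(1).tolist(),round(float(z[v,u]))) for u in (266,268,270,272,364,366,368,370)])
E
```

```text
[0.55330469 0.2127929  0.14377277]
200 [(204, [-37.5, -52.3], 98), (206, [-36.4, -52.6], 97), (208, [-35.6, -52.6], 97), (210, [-34.8, -52.4], 98), (212, [-34.0, -52.3], 99), (214, [-32.9, -52.6], 98), (216, [-19.1, -69.1], 39), (218, [-18.1, -69.0], 40), (220, [-17.1, -68.8], 41), (222, [-15.6, -69.3], 39), (224, [-14.6, -69.1], 41)]
320 [(204, [-37.5, 1.3], 98), (206, [-36.8, 1.3], 99), (208, [-35.9, 1.3], 99), (210, [-34.6, 1.3], 97), (212, [-33.9, 1.3], 98), (214, [-33.0, 1.3], 98), (216, [-19.0, 1.7], 38), (218, [-18.2, 1.7], 40), (220, [-16.8, 1.7], 39), (222, [-15.7, 1.7], 40), (224, [-14.4, 1.7], 40)]
400 [(204, [-37.4, 37.2], 97), (206, [-36.6, 37.1], 97), (208, [-35.9, 37.0], 99), (210, [-34.7, 37.2], 98), (212, [-33.9, 37.2], 98), (214, [-32.9, 37.4], 97), (216, [-19.3, 48.7], 40), (218, [-17.9, 49.0], 39), (220, [-17.1, 48.7], 41), (222, [-15.6, 49.0], 39), (224, [-14.2, 49.2], 39)]
440 [(204, [-37.6, 54.8], 98), (206, [-36.5, 55.1], 97), (208, [-35.7, 55.0], 98), (210, [-34.9, 54.9], 98), (212, [-33.8, 55.2], 98), (214, [-33.0, 55.2], 98), (216, [-19.3, 72.3], 40), (218,
[... 894 characters left out ...]
9.1, 12.4], 132), (248, [-29.0, 12.0], 138), (253, [-29.7, 11.4], 146), (258, [-29.2, 11.1], 150), (263, [-27.2, 11.2], 149), (268, [-25.1, 11.3], 148), (273, [-23.9, 11.2], 150), (278, [-22.1, 11.2], 150), (283, [-20.1, 11.3], 150), (288, [-17.7, 11.4], 148)]
270 [(266, [13.9, -31.0], 41), (268, [-24.6, -16.6], 149), (270, [-24.3, -16.0], 148), (272, [-24.7, -15.2], 150), (364, [-24.4, 16.1], 149), (366, [-25.1, 16.5], 150), (368, [14.8, 31.2], 38), (370, [14.0, 32.1], 41)]
290 [(266, [-8.0, -20.4], 127), (268, [-8.2, -19.6], 127), (270, [-17.3, -16.1], 149), (272, [-17.3, -15.4], 149), (364, [-17.6, 16.1], 150), (366, [-17.2, 16.9], 149), (368, [-8.2, 20.4], 127), (370, [-8.5, 21.1], 128)]
```

Emit:
drive_tool([
  [25,-1,0,-8,0,0,0],
  [25,0,0,-10,0,0,0],
  [25,0,0,-10,0,0,0],
  [25,0,0,-5,0,0,0],
  [25,0,0,0,0,0,0],
])

```text
time_s: 15.75
tcp_pos: [0.5508, 0.2119, 0.107]
ee_rot: [[-0.994, -0.108, -0.003], [-0.108, 0.994, -0.002], [0.003, -0.002, -1.0]]
wrist_force: [0.1, -0.8, -4.4]
gripper_width: 0.389
gripper_force: 30.0
```

Emit:
drive_tool([
  [25,0,0,-3,0,0,0],
  [25,0,0,0,0,0,0],
  [25,0,0,0,0,0,0],
])

```text
time_s: 16.0
tcp_pos: [0.5516, 0.2124, 0.1062]
ee_rot: [[-0.994, -0.109, -0.0], [-0.109, 0.994, -0.0], [0.0, -0.0, -1.0]]
wrist_force: [-0.5, -0.7, -3.4]
gripper_width: 0.388
gripper_force: 30.0
```

Emit:
drive_tool([
  [25,0.5,0,-6,0,0,0],
  [25,0,0,-7,0,0,0],
  [25,0,0,-7,0,0,0],
  [25,0,0,-5,0,0,0],
  [25,0,0,0,0,0,0],
])

```text
time_s: 16.42
tcp_pos: [0.5511, 0.2118, 0.0794]
ee_rot: [[-0.994, -0.108, -0.003], [-0.108, 0.994, -0.002], [0.003, -0.001, -1.0]]
wrist_force: [-0.7, -0.4, -3.6]
gripper_width: 0.389
gripper_force: 30.0
```

Emit:
drive_tool([
  [25,0,0,-2,0,0,0],
  [25,0,0,-2,0,0,0],
  [25,0,0,0,0,0,0],
])

```text
time_s: 16.67
tcp_pos: [0.552, 0.2124, 0.077]
ee_rot: [[-0.994, -0.109, -0.0], [-0.109, 0.994, -0.0], [0.0, -0.0, -1.0]]
wrist_force: [-0.6, 0.1, -3.7]
gripper_width: 0.387
gripper_force: 30.0
```

Emit:
drive_tool([
  [25,0,0,-2,0,0,0],
  [25,0,0,-1.5,0,0,0],
  [25,0,0,-1,0,0,0],
  [25,0,0,0,0,0,0],
])

```text
time_s: 17.0
tcp_pos: [0.552, 0.2123, 0.0725]
ee_rot: [[-0.994, -0.109, -0.0], [-0.109, 0.994, -0.0], [0.0, -0.0, -1.0]]
wrist_force: [-0.2, -1.0, -3.4]
gripper_width: 0.392
gripper_force: 30.0
```

Emit:
drive_tool([
  [25,0,0,-0.7,0,0,0],
  [25,0,0,0,0,0,0],
])

```text
time_s: 17.17
tcp_pos: [0.5522, 0.2125, 0.0723]
ee_rot: [[-0.994, -0.109, 0.0], [-0.109, 0.994, 0.0], [-0.0, 0.0, -1.0]]
wrist_force: [-0.5, -0.0, -2.6]
gripper_width: 0.388
gripper_force: 30.0
```

Emit:
drive_tool([
  [25,0,0,-0.8,0,0,0],
  [25,0,0,0,0,0,0],
])

```text
time_s: 17.33
tcp_pos: [0.5522, 0.2125, 0.0723]
ee_rot: [[-0.994, -0.109, 0.001], [-0.109, 0.994, 0.0], [-0.001, -0.0, -1.0]]
wrist_force: [-2.5, -1.1, 4.8]
gripper_width: 0.386
gripper_force: 30.0
```

Emit:
drive_tool([
  [68,0,0,0,0,0,0],
  [68,0,0,0,0,0,0],
  [68,0,0,0,0,0,0],
  [68,0,0,0,0,0,0],
  [68,0,0,0,0,0,0],
])

```text
time_s: 17.75
tcp_pos: [0.5523, 0.2125, 0.0712]
ee_rot: [[-0.994, -0.109, 0.0], [-0.109, 0.994, 0.0], [-0.0, 0.0, -1.0]]
wrist_force: [0.2, 0.1, -0.4]
gripper_width: 0.647
gripper_force: 0.0
```

Emit:
drive_tool([
  [68,0,0,10,0,0,0],
  [68,0,0,25,0,0,0],
  [68,0,0,35,0,0,0],
  [68,0,0,35,0,0,0],
  [68,0,0,35,0,0,0],
])

```text
time_s: 18.17
tcp_pos: [0.552, 0.2122, 0.2135]
ee_rot: [[-0.994, -0.109, 0.0], [-0.109, 0.994, -0.0], [-0.0, -0.0, -1.0]]
wrist_force: [0.7, 0.6, 0.8]
gripper_width: 0.68
gripper_force: 0.0
```

Emit:
drive_tool([
  [68,0,0,35,0,0,0],
  [68,0,0,30,0,0,0],
  [0,0,0,0,0,0,0],
  [0,0,0,0,0,0,0],
])

```text
time_s: 18.5
tcp_pos: [0.5527, 0.2129, 0.2794]
ee_rot: [[-0.994, -0.109, 0.005], [-0.109, 0.994, 0.004], [-0.005, 0.003, -1.0]]
wrist_force: [-0.1, 0.6, -0.8]
gripper_width: 0.6
gripper_force: 0.0
```

```bash
python3 - <<'E'
from h import *
s=sense();print(s["tcp_pos"],s["gripper_width"])
c=capture("top");W=cloud(c);z=W[...,2]
y=np.radians(6.2);R=np.array([[np.cos(y),np.sin(y)],[-np.sin(y),np.cos(y)]])
c=capture("wrist");W=cloud(c,s)
Q=(W[...,:2]-np.array([.5525,.2127]))@R.T*1000;z=W[...,2]*1000
P=W[(np.abs(z-78)<3)&(np.abs(Q[...,0])<36)&(np.abs(Q[...,1])<30)]
print("block top",len(P),P[:,2].mean() if len(P) else 0,cv2.minAreaRect((P[:,:2]*1000).astype(np.float32)) if len(P)>9 else 0)
save(c,"w4.png")
E
```

```text
[0.55272405 0.21285131 0.27938988] 0.600142349589297
block top 2355 0.07977105546662291 ((555.6416015625, 213.28973388671875), (61.94805145263672, 59.20768356323242), 6.256969928741455)
```

View pics/w4.png

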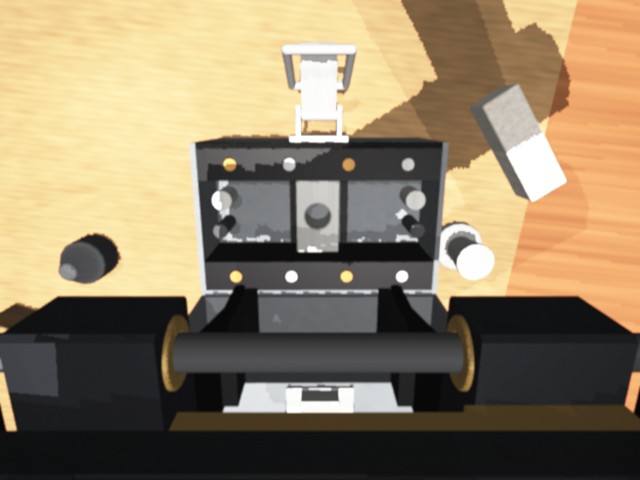

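Wrist view: the block sits between the ribs with its bore at (318,213), and the lid is still open. Next I go behind the lid.

Emit:
drive_tool([
  [0,20,2,8,0,0,0],
  [0,35,4,0,0,0,0],
  [0,35,4,0,0,0,0],
  [0,35,4,0,0,0,0],
  [0,18,2,0,0,0,0],
])

```text
time_s: 19.02
tcp_pos: [0.6973, 0.2281, 0.2804]
ee_rot: [[-0.994, -0.108, -0.004], [-0.108, 0.994, -0.002], [0.004, -0.002, -1.0]]
wrist_force: [-0.4, -0.2, -1.1]
gripper_width: 0.143
gripper_force: 0.0
```

Emit:
drive_tool([
  [0,0,0,0,0,0,0],
  [0,0,0,-20,0,0,0],
  [0,0,0,-25,0,0,0],
  [0,0,0,-25,0,0,0],
  [0,0,0,0,0,0,0],
])

```text
time_s: 19.43
tcp_pos: [0.6911, 0.2272, 0.2059]
ee_rot: [[-0.994, -0.108, -0.014], [-0.108, 0.994, -0.005], [0.015, -0.004, -1.0]]
wrist_force: [-0.7, -0.5, -1.0]
gripper_width: 0.003
gripper_force: 0.0
```

Emit:
drive_tool([
  [0,0,0,0,0,0,0],
  [0,0,0,0,0,0,0],
])

```text
time_s: 19.6
tcp_pos: [0.6954, 0.2285, 0.2154]
ee_rot: [[-0.994, -0.109, 0.001], [-0.109, 0.994, -0.0], [-0.001, -0.001, -1.0]]
wrist_force: [-0.4, 0.2, 0.3]
gripper_width: 0.003
gripper_force: 0.0
```

Emit:
drive_tool([
  [0,-15,-1.6,0,0,0,0],
  [0,-15,-1.6,0,0,0,0],
  [0,-12,-1.3,0,0,0,0],
  [0,-12,-1.3,0,0,0,0],
  [0,-12,-1.3,0,0,0,0],
])

```text
time_s: 20.02
tcp_pos: [0.6306, 0.222, 0.2183]
ee_rot: [[-0.994, -0.109, 0.008], [-0.109, 0.994, 0.003], [-0.008, 0.002, -1.0]]
wrist_force: [0.5, 0.0, 1.9]
gripper_width: 0.008
gripper_force: 0.9
```

Emit:
drive_tool([
  [0,-12,-1.3,0,0,0,0],
  [0,-12,-1.3,0,0,0,0],
  [0,-12,-1.3,0,0,0,0],
  [0,-12,-1.3,0,0,0,0],
  [0,-10,-1,0,0,0,0],
])

```text
time_s: 20.43
tcp_pos: [0.5713, 0.2155, 0.2171]
ee_rot: [[-0.994, -0.109, 0.004], [-0.109, 0.994, 0.002], [-0.004, 0.002, -1.0]]
wrist_force: [-0.6, 0.9, 0.1]
gripper_width: 0.008
gripper_force: 0.0
```

Emit:
drive_tool([
  [0,0,0,15,0,0,0],
  [0,0,0,30,0,0,0],
  [0,0,0,30,0,0,0],
  [0,0,0,20,0,0,0],
  [0,0,0,0,0,0,0],
])

```text
time_s: 20.85
tcp_pos: [0.5735, 0.216, 0.318]
ee_rot: [[-0.994, -0.109, 0.014], [-0.109, 0.994, 0.006], [-0.014, 0.005, -1.0]]
wrist_force: [-0.5, -0.4, 0.9]
gripper_width: 0.011
gripper_force: 0.0
```

```bash
cat > lid.py <<'E'
from h import *
s=sense();print(s["time_s"],s["tcp_pos"])
c=capture("scene");W=cloud(c)
y=np.radians(6.2);R=np.array([[np.cos(y),np.sin(y)],[-np.sin(y),np.cos(y)]])
Q=(W[...,:2]-np.array([.5525,.2127]))@R.T*1000;z=W[...,2]*1000
m=(np.abs(Q[...,1])<90)&(Q[...,0]>-130)&(Q[...,0]<110)&(z>20)
for a in range(-130,110,10):
    k=m&(Q[...,0]>a)&(Q[...,0]<a+10)
    if k.sum()>5: print(a,k.sum(),np.percentile(z[k],[10,50,90,100]).round())
E
python3 lid.py
```

```text
20.85 [0.57349823 0.21598188 0.31797757]
-130 66 [ 95. 100. 140. 142.]
-120 174 [ 96. 129. 142. 145.]
-110 33 [104. 109. 115. 120.]
-70 6 [ 96. 101. 104. 104.]
-60 22 [ 98.  99. 103. 105.]
-50 422 [165. 167. 169. 171.]
-40 553 [161. 165. 167. 169.]
-30 500 [160. 162. 164. 386.]
-20 644 [157. 160. 412. 573.]
-10 1135 [155. 384. 483. 582.]
0 1489 [153. 412. 581. 621.]
10 2137 [150. 479. 609. 621.]
20 2483 [148. 444. 605. 619.]
30 2974 [145. 444. 598. 617.]
40 3982 [143. 421. 584. 615.]
50 7081 [ 47. 390. 585. 614.]
60 932 [115. 135. 139. 580.]
```

Emit:
drive_tool([
  [0,-25,-3,0,0,0,0],
  [0,-35,-4,0,0,0,0],
  [0,-35,-4,0,0,0,0],
  [0,-35,-4,0,0,0,0],
  [0,-35,-4,0,0,0,0],
])

```text
time_s: 21.32
tcp_pos: [0.4045, 0.1955, 0.3091]
ee_rot: [[-0.994, -0.108, 0.0], [-0.108, 0.994, 0.0], [-0.0, 0.0, -1.0]]
wrist_force: [-0.6, 1.3, 0.1]
gripper_width: 0.005
gripper_force: 0.0
```

Emit:
drive_tool([
  [0,0,0,0,0,0,0],
  [0,0,0,0,0,0,0],
  [0,0,0,0,0,0,0],
  [0,0,0,0,0,0,0],
])

```text
time_s: 21.65
tcp_pos: [0.4068, 0.1965, 0.3094]
ee_rot: [[-0.994, -0.108, 0.0], [-0.108, 0.994, 0.0], [-0.0, 0.0, -1.0]]
wrist_force: [1.3, -0.4, -0.2]
gripper_width: 0.006
gripper_force: 0.0
```

```bash
python3 lid.py; python3 - <<'E'
from h import *
c=capture("scene");save(c,"s5.png",(300,180,540,360),3.3)
W=cloud(c);y=np.radians(6.2);R=np.array([[np.cos(y),np.sin(y)],[-np.sin(y),np.cos(y)]])
for l in("loop","lever"):
    for d in masks_of(l,c)[:1]:
        P=W[d["region"]];Q=np.c_[(P[:,:2]-np.array([.5525,.2127]))@R.T,P[:,2]]*1000
        Q=Q[(Q[:,2]>60)&(Q[:,0]<-70)]
        o=np.argsort(Q[:,2])[::max(1,len(Q)//14)];print(l,d["p"],Q[o].round().tolist())
E
```

```text
21.65 [0.40680663 0.19645425 0.30936378]
-130 2811 [387. 419. 544. 584.]
-120 3265 [369. 463. 560. 585.]
-110 1321 [380. 539. 572. 583.]
-70 78 [139. 140. 141. 143.]
-60 394 [139. 140. 142. 144.]
-50 406 [139. 140. 142. 144.]
-40 406 [138. 140. 142. 144.]
-30 418 [138. 140. 141. 143.]
-20 410 [138. 139. 141. 143.]
-10 416 [138. 139. 141. 142.]
0 441 [137. 139. 140. 143.]
10 438 [137. 138. 140. 142.]
20 451 [137. 138. 140. 141.]
30 451 [136. 138. 139. 142.]
40 451 [136. 138. 139. 141.]
50 3688 [ 35.  88. 136. 141.]
loop 0.59 [[-111.0, 15.0, 89.0], [-118.0, 12.0, 97.0], [-128.0, 8.0, 101.0], [-108.0, -14.0, 105.0], [-107.0, 23.0, 109.0], [-113.0, -15.0, 114.0], [-114.0, -15.0, 119.0], [-112.0, -16.0, 124.0], [-113.0, 24.0, 129.0], [-116.0, 23.0, 133.0], [-116.0, 24.0, 137.0], [-118.0, 25.0, 139.0], [-123.0, 9.0, 140.0], [-119.0, -10.0, 141.0], [-118.0, -2.0, 142.0]]
lever 0.71 [[-112.0, 7.0, 88.0], [-111.0, 5.0, 91.0], [-112.0, 4.0, 93.0], [-118.0, 0.0, 94.0], [-113.0, 9.0, 96.0], [-119.0, 9.0, 97.0], [-104.0, 23.0, 99.0], [-128.0, 0.0, 101.0], [-109.0, 22.0, 103.0], [-113.0, 24.0, 111.0], [-113.0, 20.0, 121.0], [-114.0, 26.0, 129.0], [-119.0, 25.0, 135.0], [-117.0, 14.0, 139.0], [-116.0, 20.0, 141.0]]
```

View pics/s5.png

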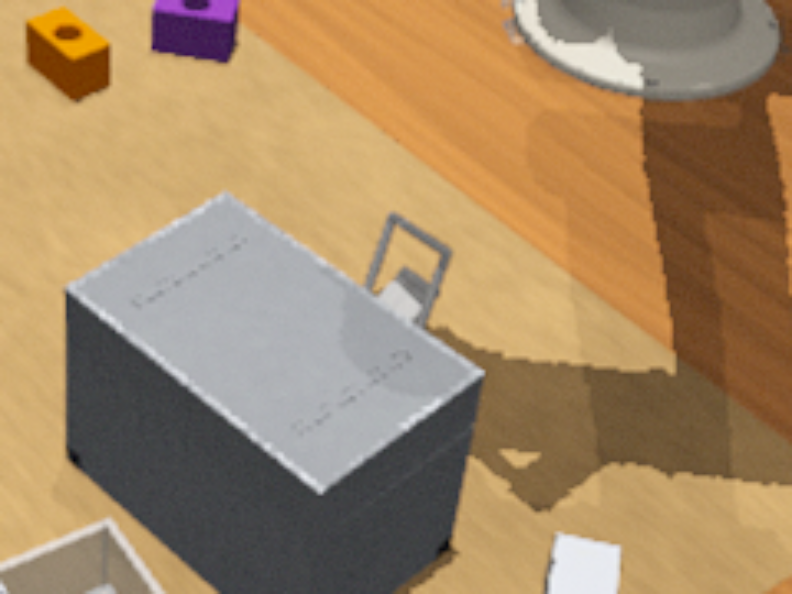

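The lid is shut: its top is at about 139 mm and sits on the seal. The loop still stands out at (415,260) in the crop, with its bar at case x = -118 mm and z = 139 mm.

Emit:
drive_tool([
  [0,0,0,-30,0,0,0],
  [0,0,0,-35,0,0,0],
  [0,0,0,-35,0,0,0],
  [0,0,0,-30,0,0,0],
  [0,0,0,-20,0,0,0],
])

```text
time_s: 22.27
tcp_pos: [0.4052, 0.195, 0.1561]
ee_rot: [[-0.994, -0.107, -0.004], [-0.107, 0.994, -0.003], [0.004, -0.003, -1.0]]
wrist_force: [0.6, 0.1, 0.1]
gripper_width: 0.008
gripper_force: 0.0
```

Emit:
drive_tool([
  [0,0,0,-10,0,0,0],
  [0,0,0,0,0,0,0],
  [0,0,0,0,0,0,0],
  [0,0,0,0,0,0,0],
])

```text
time_s: 22.6
tcp_pos: [0.4069, 0.1966, 0.15]
ee_rot: [[-0.994, -0.109, 0.001], [-0.109, 0.994, 0.001], [-0.001, 0.001, -1.0]]
wrist_force: [0.1, 0.2, 0.4]
gripper_width: 0.005
gripper_force: 0.0
```

Emit:
drive_tool([
  [0,5,0.5,-4,0,0,0],
  [0,8,0.9,0,0,0,0],
  [0,8,0.9,0,0,0,0],
  [0,8,0.9,0,0,0,0],
  [0,8,0.9,0,0,0,0],
])

```text
time_s: 23.02
tcp_pos: [0.4444, 0.2005, 0.1455]
ee_rot: [[-0.994, -0.108, 0.001], [-0.108, 0.994, 0.001], [-0.001, 0.0, -1.0]]
wrist_force: [0.6, 0.9, 0.1]
gripper_width: 0.004
gripper_force: 0.0
```

Emit:
drive_tool([
  [0,8,0.9,0,0,0,0],
  [0,5,0.5,0,0,0,0],
  [0,0,0,0,0,0,0],
  [0,0,0,0,0,0,0],
])

```text
time_s: 23.35
tcp_pos: [0.4562, 0.2015, 0.145]
ee_rot: [[-0.994, -0.108, -0.001], [-0.108, 0.994, -0.0], [0.001, -0.0, -1.0]]
wrist_force: [0.2, 0.4, -1.4]
gripper_width: 0.007
gripper_force: 0.0
```

```bash
cat > lp.py <<'E'
from h import *
import sys
s=sense();print(s["time_s"],s["tcp_pos"])
y=np.radians(6.2);R=np.array([[np.cos(y),np.sin(y)],[-np.sin(y),np.cos(y)]])
for n in ("top","scene","wrist"):
    c=capture(n);W=cloud(c,s)
    Q=np.concatenate([(W[...,:2]-np.array([.5525,.2127]))@R.T,W[...,2:]],-1)*1000
    m=(np.abs(Q[...,1])<30)&(Q[...,0]>-150)&(Q[...,0]<-66)&(Q[...,2]>25)&(Q[...,2]<150)
    if m.sum()<3: print(n,0);continue
    P=Q[m];H,_,_=np.histogram2d(P[:,0],P[:,2],[range(-150,-60,6),range(24,152,8)])
    print(n,m.sum());print([(int(-150+6*i),int(24+8*j),int(H[i,j])) for i,j in np.argwhere(H>2)])
    if len(sys.argv)>1 and n==sys.argv[2]: save(c,sys.argv[1])
E
python3 lp.py
```

```text
23.35 [0.45620873 0.20147965 0.14500573]
top 53
[(-132, 96, 5), (-126, 88, 4), (-126, 96, 22), (-120, 88, 9), (-120, 96, 5)]
scene 315
[(-132, 96, 17), (-126, 88, 7), (-126, 96, 44), (-120, 88, 36), (-120, 96, 13), (-114, 80, 3), (-114, 88, 42), (-114, 128, 4), (-108, 88, 8), (-108, 128, 5), (-108, 136, 8), (-102, 128, 7), (-102, 136, 7), (-96, 120, 3), (-96, 128, 12), (-96, 136, 16), (-90, 128, 19), (-90, 136, 21)]
wrist 6037
[(-132, 88, 31), (-132, 96, 252), (-126, 96, 699), (-120, 88, 450), (-120, 96, 87), (-114, 88, 540), (-114, 120, 3), (-114, 128, 3), (-114, 136, 14), (-108, 72, 32), (-108, 80, 325), (-108, 88, 277), (-108, 120, 86), (-108, 128, 345), (-108, 136, 370), (-102, 80, 909), (-102, 88, 46), (-96, 72, 43), (-96, 80, 413), (-96, 88, 364), (-96, 96, 17), (-90, 56, 30), (-90, 64, 61), (-90, 72, 207), (-90, 80, 66), (-90, 88, 7), (-84, 64, 4), (-84, 72, 53), (-78, 72, 5)]
```

Emit:
drive_tool([
  [0,-10,-1,5,0,0,0],
  [0,-30,-3,15,0,0,0],
  [0,-30,-3,25,0,0,0],
  [0,0,0,25,0,0,0],
  [0,0,0,0,0,0,0],
])

```text
time_s: 23.92
tcp_pos: [0.3864, 0.1958, 0.2204]
ee_rot: [[-0.994, -0.112, 0.008], [-0.112, 0.994, 0.007], [-0.009, 0.006, -1.0]]
wrist_force: [1.5, 1.1, 0.5]
gripper_width: 0.006
gripper_force: 0.0
```

Emit:
drive_tool([
  [0,0,0,0,0,0,0],
  [0,0,0,0,0,0,0],
])

```text
time_s: 24.08
tcp_pos: [0.3854, 0.1944, 0.2153]
ee_rot: [[-0.994, -0.109, -0.0], [-0.109, 0.994, 0.001], [0.0, 0.001, -1.0]]
wrist_force: [0.0, 0.6, -0.3]
gripper_width: 0.003
gripper_force: 0.0
```

```bash
python3 lp.py w6.png top; python3 - <<'E'
import cv2
i=cv2.imread("pics/w6.png")[200:310,170:310];cv2.imwrite("pics/t6.png",cv2.resize(i,None,fx=5,fy=5))
E
```

```text
24.0833 [0.38538056 0.19443805 0.21526499]
top 57
[(-84, 104, 4), (-78, 104, 6), (-78, 112, 6), (-72, 104, 14), (-72, 112, 12)]
scene 176
[(-132, 96, 21), (-126, 88, 14), (-126, 96, 43), (-120, 88, 32), (-120, 96, 10), (-114, 88, 46), (-108, 88, 7)]
wrist 93
[(-132, 96, 10), (-126, 96, 14), (-120, 88, 5), (-120, 96, 6), (-114, 88, 11), (-108, 88, 10), (-78, 104, 7), (-78, 112, 3), (-72, 104, 7), (-72, 112, 11), (-72, 120, 5)]
```

View pics/t6.png

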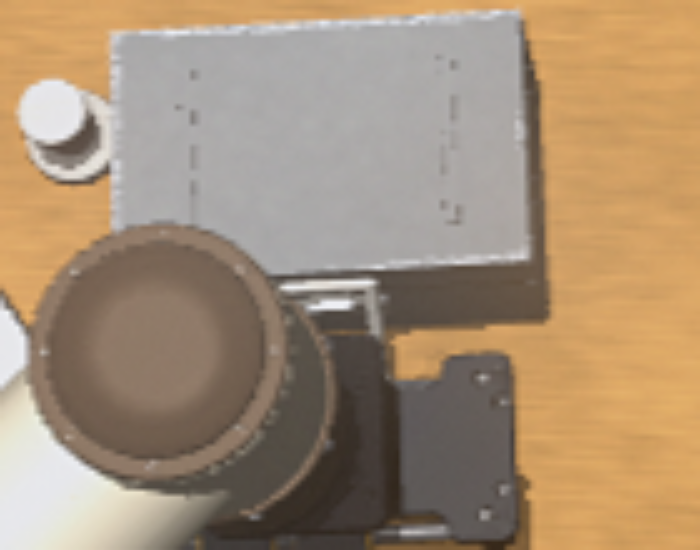

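The loop now leans on the lid front above the hook; its bar shows at (330,290) in the crop. Next I tilt the tool and press the lever.

Emit:
drive_tool([
  [0,10,1,0,0.011,-0.1,0],
  [0,12,1.3,0,0.011,-0.1,0],
  [0,12,1.3,0,0.011,-0.1,0],
  [0,12,1.3,0,0.011,-0.1,0],
  [0,6,0.7,0,0,0,0],
])

```text
time_s: 24.65
tcp_pos: [0.4337, 0.1944, 0.2109]
ee_rot: [[-0.921, -0.109, 0.373], [-0.105, 0.994, 0.03], [-0.374, -0.012, -0.927]]
wrist_force: [-0.2, -1.7, -0.5]
gripper_width: 0.002
gripper_force: 0.0
```

Emit:
drive_tool([
  [0,0,0,0,0,0,0],
  [0,0,0,0,0,0,0],
])

```text
time_s: 24.82
tcp_pos: [0.4385, 0.1998, 0.2161]
ee_rot: [[-0.921, -0.105, 0.376], [-0.097, 0.995, 0.039], [-0.378, -0.0, -0.926]]
wrist_force: [0.5, 0.3, -0.2]
gripper_width: 0.006
gripper_force: 0.0
```

```bash
cat > cf.py <<'E'
from h import *
s=sense();y=np.radians(6.2);R=np.array([[np.cos(y),np.sin(y)],[-np.sin(y),np.cos(y)]])
p=s["tcp_pos"];print("case frame",(R@(np.array(p[:2])-np.array([.5525,.2127]))*1000).round(1),round(p[2]*1000,1),np.round(s["ee_rot"],3).tolist(),np.round(s["joints"],1))
c=capture("wrist");W=cloud(c,s);Q=np.concatenate([(W[...,:2]-np.array([.5525,.2127]))@R.T,W[...,2:]],-1)*1000
m=(np.abs(Q[...,1])<30)&(Q[...,0]>-135)&(Q[...,0]<-108)&(Q[...,2]>80)&(Q[...,2]<106)
P=Q[m];print(len(P),P.min(0).round(1),P.max(0).round(1),np.median(P,0).round(1),"a",np.polyfit(P[:,0],P[:,2],1))
E
python3 cf.py
```

```text
case frame [-114.7   -0.5] 216.1 [[-0.921, -0.105, 0.376], [-0.097, 0.995, 0.039], [-0.378, -0.0, -0.926]] [ 5.10e+01  1.00e-01 -4.52e+01  3.01e+01 -3.22e+01 -1.59e+02]
1170 [-128.5  -12.2   89. ] [-108.    13.7  101.6] [-122.4    0.5   97. ] a [-0.46932547 39.8599943 ]
```

Emit:
drive_tool([
  [0,0,0,-25,0,0,0],
  [0,0,0,-30,0,0,0],
  [0,0,0,-25,0,0,0],
  [0,0,0,-12,0,0,0],
  [0,0,0,0,0,0,0],
])

```text
time_s: 25.28
tcp_pos: [0.4423, 0.1967, 0.134]
ee_rot: [[-0.927, -0.104, 0.359], [-0.098, 0.995, 0.036], [-0.361, -0.002, -0.933]]
wrist_force: [0.6, 0.6, -0.4]
gripper_width: 0.001
gripper_force: 0.0
```

Emit:
drive_tool([
  [0,0,0,-8,0,0,0],
  [0,0,0,-8,0,0,0],
  [0,0,0,-8,0,0,0],
  [0,0,0,0,0,0,0],
])

```text
time_s: 25.62
tcp_pos: [0.4448, 0.1967, 0.1224]
ee_rot: [[-0.932, -0.113, 0.343], [-0.106, 0.994, 0.04], [-0.346, 0.001, -0.938]]
wrist_force: [-0.3, -0.4, 0.2]
gripper_width: 0.002
gripper_force: 0.0
```

```bash
python3 cf.py; python3 lp.py
```

```text
case frame [-108.8   -4.3] 122.4 [[-0.932, -0.113, 0.343], [-0.106, 0.994, 0.04], [-0.346, 0.001, -0.938]] [  41.8    8.6  -56.3   54.6  -14.2 -177.4]
2198 [-129.   -13.    89.3] [-108.    13.9  106. ] [-123.8    0.2   98.4] a [-0.2092266 72.1970348]
25.6667 [0.44452607 0.19651316 0.12247257]
top 71
[(-78, 104, 4), (-78, 112, 12), (-72, 80, 3), (-72, 104, 21), (-72, 112, 8), (-72, 120, 10)]
scene 454
[(-132, 96, 12), (-126, 88, 6), (-126, 96, 25), (-126, 120, 3), (-126, 128, 4), (-126, 136, 7), (-120, 88, 23), (-120, 96, 8), (-120, 112, 8), (-120, 120, 3), (-120, 128, 4), (-120, 136, 3), (-114, 88, 43), (-114, 104, 8), (-114, 112, 6), (-114, 120, 8), (-114, 128, 5), (-114, 136, 21), (-108, 88, 7), (-108, 104, 3), (-108, 112, 6), (-108, 120, 10), (-108, 128, 41), (-108, 136, 35), (-102, 104, 9), (-102, 112, 32), (-102, 120, 32), (-102, 128, 8), (-96, 104, 4), (-96, 112, 10)]
wrist 5702
[(-132, 88, 128), (-132, 96, 563), (-132, 136, 17), (-126, 96, 637), (-126, 120, 250), (-126, 128, 378), (-126, 136, 43), (-120, 88, 249), (-120, 104, 236), (-120, 112, 397), (-120, 120, 237), (-114, 88, 350), (-114, 96, 128), (-114, 104, 153), (-108, 72, 51), (-108, 80, 332), (-108, 88, 182), (-102, 72, 4), (-102, 80, 791), (-102, 88, 74), (-96, 72, 5), (-96, 80, 143), (-96, 88, 19), (-90, 64, 47), (-90, 72, 143), (-84, 64, 7), (-84, 72, 36), (-72, 112, 14), (-72, 120, 17)]
```

Emit:
drive_tool([
  [0,0,0,10,-0.01,0.09,0],
  [0,0,0,10,-0.01,0.09,0],
  [0,0,0,5,0,0,0],
  [0,0,0,0,0,0,0],
  [0,0,0,0,0,0,0],
])

```text
time_s: 26.23
tcp_pos: [0.4614, 0.1861, 0.1426]
ee_rot: [[-0.945, -0.098, 0.312], [-0.101, 0.995, 0.007], [-0.311, -0.025, -0.95]]
wrist_force: [-0.4, 1.0, -1.6]
gripper_width: 0.008
gripper_force: 0.0
```

```bash
python3 cf.py
```

```text
case frame [-93.4 -16.6] 142.6 [[-0.945, -0.098, 0.312], [-0.101, 0.995, 0.007], [-0.311, -0.025, -0.95]] [  45.3    8.8  -47.5   32.5  -23.8 -158.3]
2078 [-128.9  -12.    89.4] [-108.    13.9  101.7] [-122.6    0.9   97.5] a [-0.48038872 38.62962045]
```

Emit:
drive_tool([
  [0,0,0,0,0,0,0],
  [0,0,0,0,0,0,0],
  [0,0,0,0,0,0,0],
])

```text
time_s: 26.53
tcp_pos: [0.4611, 0.1852, 0.1418]
ee_rot: [[-0.946, -0.096, 0.31], [-0.099, 0.995, 0.006], [-0.309, -0.025, -0.951]]
wrist_force: [-0.5, 0.2, -0.9]
gripper_width: 0.007
gripper_force: 0.0
```

```bash
python3 cf.py
```

```text
case frame [-93.8 -17.4] 141.8 [[-0.946, -0.096, 0.31], [-0.099, 0.995, 0.006], [-0.309, -0.025, -0.951]] [  45.3    8.9  -47.5   32.3  -23.9 -158.1]
2125 [-128.7  -12.    88.8] [-108.    13.9  101.6] [-122.8    0.9   97.4] a [-0.46526368 40.33796526]
```

Emit:
drive_tool([
  [0,-8,5,0,0.005,0.055,0],
  [0,-8,5,0,0.005,0.055,0],
  [0,-8,5,0,0,0,0],
  [0,0,0,0,0,0,0],
  [0,0,0,0,0,0,0],
])

```text
time_s: 27.0
tcp_pos: [0.4373, 0.2006, 0.142]
ee_rot: [[-0.974, -0.099, 0.204], [-0.098, 0.995, 0.016], [-0.205, -0.005, -0.979]]
wrist_force: [-1.8, -0.5, 0.1]
gripper_width: 0.004
gripper_force: 0.0
```

```bash
python3 cf.py
```

```text
case frame [-115.9    0.4] 142.0 [[-0.974, -0.099, 0.204], [-0.098, 0.995, 0.016], [-0.205, -0.005, -0.979]] [  48.6    9.4  -40.3   15.4  -32.7 -145.3]
1761 [-128.4  -12.3   89.3] [-108.1   13.8  102. ] [-122.8    0.7   97.4] a [-0.47151116 39.61773388]
```

Emit:
drive_tool([
  [0,0,0,-10,0,0,0],
  [0,0,0,-10,0,0,0],
  [0,0,0,-7,0,0,0],
  [0,0,0,-7,0,0,0],
  [0,0,0,-7,0,0,0],
])

```text
time_s: 27.47
tcp_pos: [0.4375, 0.2006, 0.1007]
ee_rot: [[-0.974, -0.098, 0.205], [-0.097, 0.995, 0.016], [-0.205, -0.004, -0.979]]
wrist_force: [-0.1, -0.5, 1.2]
gripper_width: 0.007
gripper_force: 0.4
```

Emit:
drive_tool([
  [0,0,0,-7,0,0,0],
  [0,0,0,-7,0,0,0],
  [0,0,0,-5,0,0,0],
  [0,0,0,0,0,0,0],
])

```text
time_s: 27.8
tcp_pos: [0.4371, 0.2003, 0.0812]
ee_rot: [[-0.974, -0.098, 0.203], [-0.097, 0.995, 0.015], [-0.204, -0.005, -0.979]]
wrist_force: [-0.6, -0.3, -0.8]
gripper_width: 0.005
gripper_force: 0.0
```

```bash
python3 cf.py; python3 lp.py
```

```text
case frame [-1.16e+02  1.00e-01] 81.2 [[-0.974, -0.098, 0.203], [-0.097, 0.995, 0.015], [-0.204, -0.005, -0.979]] [  47.5   15.1  -47.    23.2  -20.9 -153.1]
929 [-131.3   -7.2   80. ] [-121.2    8.2  100.1] [-1.274e+02  1.000e-01  8.810e+01] a [  -2.80203456 -268.09022722]
27.85 [0.43720324 0.20034283 0.08157316]
top 106
[(-84, 80, 3), (-84, 88, 4), (-78, 72, 4), (-78, 80, 7), (-78, 88, 5), (-78, 96, 10), (-78, 104, 5), (-72, 56, 3), (-72, 80, 5), (-72, 96, 4), (-72, 104, 21), (-72, 112, 26)]
scene 346
[(-132, 88, 3), (-132, 96, 5), (-132, 104, 4), (-126, 72, 6), (-126, 80, 6), (-126, 88, 6), (-126, 96, 5), (-126, 104, 6), (-126, 112, 5), (-120, 80, 4), (-120, 88, 5), (-120, 96, 6), (-120, 104, 17), (-120, 112, 26), (-120, 120, 12), (-114, 80, 3), (-114, 88, 30), (-114, 96, 41), (-114, 104, 37), (-114, 112, 27), (-114, 120, 5), (-108, 88, 6)]
wrist 5530
[(-150, 136, 52), (-144, 128, 29), (-144, 136, 28), (-138, 112, 3), (-138, 120, 38), (-138, 128, 43), (-138, 136, 3), (-132, 48, 849), (-132, 72, 51), (-132, 80, 289), (-132, 88, 361), (-132, 96, 130), (-132, 112, 23), (-132, 120, 59), (-132, 128, 12), (-126, 48, 834), (-126, 56, 151), (-126, 64, 362), (-126, 72, 331), (-126, 80, 178), (-126, 104, 359), (-126, 112, 60), (-126, 120, 14), (-120, 48, 276), (-120, 56, 151), (-120, 104, 279), (-120, 112, 301), (-114, 56, 30), (-114, 104, 13), (-114, 112, 123), (-108, 56, 28), (-102, 56, 4), (-90, 64, 4), (-90, 72, 10), (-84, 72, 26)]
```

Emit:
drive_tool([
  [0,-1,0,-5,0,0.05,0],
  [0,-1,0,-5,0,0.05,0],
  [0,1,0,-5,0,0,0],
  [0,1,0,-5,0,0,0],
  [0,0,0,0,0,0,0],
])

```text
time_s: 28.42
tcp_pos: [0.4371, 0.2002, 0.0612]
ee_rot: [[-0.99, -0.098, 0.106], [-0.097, 0.995, 0.015], [-0.107, 0.004, -0.994]]
wrist_force: [-0.3, 0.2, -1.0]
gripper_width: 0.003
gripper_force: 0.0
```

```bash
python3 cf.py|head -1; python3 lp.py
```

```text
case frame [-116.1    0. ] 61.2 [[-0.99, -0.098, 0.106], [-0.097, 0.995, 0.015], [-0.107, 0.004, -0.994]] [  46.2   18.9  -39.7    8.4  -26.8 -138. ]
28.4667 [0.43677096 0.19996069 0.06144429]
top 17
[(-72, 96, 6), (-72, 104, 7)]
scene 660
[(-150, 128, 6), (-150, 136, 19), (-144, 128, 7), (-144, 136, 8), (-138, 128, 3), (-138, 136, 12), (-132, 64, 3), (-132, 72, 3), (-132, 80, 4), (-126, 72, 5), (-126, 80, 4), (-126, 88, 4), (-120, 80, 5), (-114, 80, 23), (-114, 88, 44), (-114, 96, 5), (-114, 128, 5), (-108, 128, 6), (-108, 136, 58), (-102, 128, 3), (-102, 136, 56), (-96, 120, 6), (-96, 128, 19), (-96, 136, 61), (-90, 120, 56), (-90, 128, 72), (-90, 136, 63)]
wrist 16411
[(-150, 120, 155), (-150, 128, 6256), (-150, 136, 5845), (-144, 120, 72), (-144, 128, 6), (-138, 112, 48), (-138, 120, 22), (-132, 40, 5), (-132, 48, 114), (-132, 56, 183), (-132, 64, 361), (-132, 72, 338), (-132, 80, 14), (-132, 96, 33), (-132, 104, 46), (-132, 112, 26), (-126, 40, 280), (-126, 48, 250), (-126, 56, 214), (-126, 64, 82), (-126, 88, 147), (-126, 96, 49), (-126, 104, 34), (-120, 88, 570), (-120, 96, 33), (-114, 24, 12), (-114, 32, 18), (-114, 88, 377), (-108, 32, 30), (-108, 40, 9), (-96, 56, 29), (-90, 56, 23), (-90, 64, 204)]
```

Emit:
drive_tool([
  [0,2.3,0.2,-3.4,0,0,0],
  [0,2.3,0.2,-3.3,0,0,0],
  [0,2,0.2,-1.4,0,0,0],
  [0,2,0.2,-1.3,0,0,0],
  [0,0,0,0,0,0,0],
])

```text
time_s: 29.03
tcp_pos: [0.446, 0.2014, 0.0526]
ee_rot: [[-0.99, -0.097, 0.105], [-0.096, 0.995, 0.015], [-0.106, 0.005, -0.994]]
wrist_force: [-2.7, 0.8, 2.6]
gripper_width: 0.007
gripper_force: 1.9
```

Emit:
drive_tool([
  [0,1.5,0.2,-1,0,0,0],
  [0,1,0.1,0,0,0,0],
  [0,0,0,0,0,0,0],
])

```text
time_s: 29.28
tcp_pos: [0.4468, 0.2013, 0.0522]
ee_rot: [[-0.99, -0.097, 0.103], [-0.096, 0.995, 0.014], [-0.104, 0.004, -0.995]]
wrist_force: [-13.2, 3.5, 14.1]
gripper_width: 0.004
gripper_force: 8.1
```

```bash
python3 cf.py|head -1; python3 lp.py | tail -1; python3 lid.py | sed -n '/^-[765]0/p'
```

```text
case frame [-1.063e+02  1.000e-01] 52.2 [[-0.99, -0.097, 0.103], [-0.096, 0.995, 0.014], [-0.104, 0.004, -0.995]] [  45.3   20.6  -38.8    8.3  -26.1 -137.1]
[(-150, 96, 128), (-150, 104, 2586), (-150, 112, 1573), (-150, 120, 8471), (-144, 112, 956), (-144, 120, 8820), (-144, 128, 7660), (-144, 136, 13864), (-138, 112, 119), (-138, 120, 4633), (-138, 128, 1568), (-132, 104, 29), (-132, 112, 45), (-126, 96, 33), (-126, 104, 42), (-120, 24, 4), (-120, 32, 233), (-120, 40, 381), (-120, 48, 391), (-120, 56, 415), (-120, 64, 295), (-120, 72, 4), (-120, 80, 9), (-120, 88, 49), (-120, 96, 42), (-120, 104, 7), (-114, 24, 6), (-114, 32, 91), (-114, 40, 3), (-114, 56, 17), (-114, 80, 337), (-114, 88, 55), (-114, 96, 3), (-108, 80, 545), (-108, 88, 17), (-102, 24, 24), (-102, 80, 212), (-96, 24, 11), (-96, 32, 10), (-90, 48, 12), (-90, 56, 43), (-90, 64, 88), (-84, 64, 116)]
-70 112 [136. 137. 138. 140.]
-60 389 [136. 138. 139. 141.]
-50 384 [136. 138. 139. 141.]
```

Emit:
drive_tool([
  [0,1,0.1,-1,0,0,0],
  [0,0.5,0,-0.5,0,0,0],
  [0,0,0,0,0,0,0],
  [0,0,0,0,0,0,0],
])

```text
time_s: 29.87
tcp_pos: [0.4472, 0.2012, 0.0517]
ee_rot: [[-0.99, -0.098, 0.103], [-0.097, 0.995, 0.014], [-0.103, 0.004, -0.995]]
wrist_force: [-23.0, 3.4, 26.1]
gripper_width: 0.004
gripper_force: 14.3
```

Emit:
drive_tool([
  [0,-5,-0.5,2,0,0,0],
  [0,-15,-1.6,5,0,0,0],
  [0,-25,-2.7,10,0,0,0],
  [0,-20,-2,30,0,0,0],
  [0,0,0,30,0,0,0],
])

```text
time_s: 30.28
tcp_pos: [0.3812, 0.1925, 0.1264]
ee_rot: [[-0.99, -0.098, 0.101], [-0.098, 0.995, 0.011], [-0.101, 0.001, -0.995]]
wrist_force: [1.3, 0.3, -1.0]
gripper_width: 0.008
gripper_force: 0.0
```

Emit:
drive_tool([
  [0,0,0,35,0,0,0],
  [0,0,0,35,0,0,0],
  [0,0,0,0,0,0,0],
  [0,0,0,0,0,0,0],
])

```text
time_s: 30.62
tcp_pos: [0.386, 0.1964, 0.1995]
ee_rot: [[-0.989, -0.098, 0.11], [-0.096, 0.995, 0.021], [-0.111, 0.011, -0.994]]
wrist_force: [-0.3, -1.2, -1.7]
gripper_width: 0.001
gripper_force: 0.0
```

```bash
python3 cf.py|head -1; python3 lp.py w7.png wrist; python3 lid.py | sed -n '/^-\?[7654]0/p'; python3 - <<'E'
from h import *
s=sense();y=np.radians(6.2);R=np.array([[np.cos(y),np.sin(y)],[-np.sin(y),np.cos(y)]])
c=capture("wrist");W=cloud(c,s);Q=np.concatenate([(W[...,:2]-np.array([.5525,.2127]))@R.T,W[...,2:]],-1)*1000
m=(np.abs(Q[...,1])<80)&(Q[...,0]>-55)&(Q[...,0]<50)&(Q[...,2]>125)&(Q[...,2]<150)
P=Q[m];print(len(P),np.linalg.lstsq(np.c_[P[:,:2],np.ones(len(P))],P[:,2],rcond=None)[0])
E
```

```text
case frame [-167.3    1.8] 199.5 [[-0.989, -0.098, 0.11], [-0.096, 0.995, 0.021], [-0.111, 0.011, -0.994]] [  51.5    2.3  -34.5    5.6  -48.5 -139.5]
30.6667 [0.38508052 0.19534154 0.19764122]
top 255
[(-96, 32, 8), (-96, 40, 13), (-96, 48, 6), (-90, 40, 6), (-90, 48, 17), (-90, 56, 26), (-90, 64, 7), (-90, 72, 8), (-84, 56, 4), (-84, 64, 17), (-84, 72, 26), (-84, 80, 12), (-78, 64, 5), (-78, 72, 11), (-78, 80, 12), (-78, 88, 8), (-78, 104, 3), (-78, 112, 3), (-72, 80, 7), (-72, 96, 8), (-72, 104, 31), (-72, 112, 6)]
scene 0
wrist 225
[(-102, 24, 106), (-96, 24, 5), (-96, 32, 17), (-96, 40, 13), (-90, 40, 4), (-90, 48, 16), (-90, 56, 16), (-90, 64, 3), (-84, 56, 3), (-84, 64, 9), (-72, 104, 15), (-72, 112, 13)]
-70 106 [136. 137. 139. 140.]
-60 394 [136. 138. 139. 142.]
-50 392 [136. 138. 139. 141.]
-40 397 [136. 138. 139. 141.]
40 457 [136. 137. 139. 141.]
50 3693 [ 34.  88. 135. 141.]
0 [0. 0. 0.]Traceback (most recent call last):
  File "cf.py", line 6, in <module>
    P=Q[m];print(len(P),P.min(0).round(1),P.max(0).round(1),np.median(P,0).round(1),"a",np.polyfit(P[:,0],P[:,2],1))
                        ~~~~~^^^
    return umr_minimum(a, axis, None, out, keepdims, initial, where)
ValueError: zero-size array to reduction operation minimum which has no identity
```

View pics/w7.png

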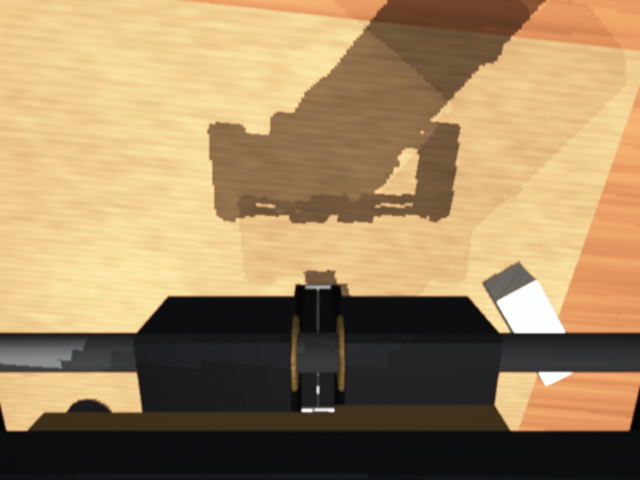

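The wrist view shows no lever or loop. The depth points, though, have the lever tip at about (-98, 26) mm in the case frame, so it is down. I'll check the lid slope and the lever angle.

```bash
python3 - <<'E'
from h import *
s=sense();y=np.radians(6.2);R=np.array([[np.cos(y),np.sin(y)],[-np.sin(y),np.cos(y)]])
for n in("scene","top"):
    c=capture(n);W=cloud(c,s);Q=np.concatenate([(W[...,:2]-np.array([.5525,.2127]))@R.T,W[...,2:]],-1)*1000
    m=(np.abs(Q[...,1])<80)&(Q[...,0]>-50)&(Q[...,0]<45)&(Q[...,2]>125)&(Q[...,2]<150)
    P=Q[m];print(n,len(P),np.linalg.lstsq(np.c_[P[:,:2],np.ones(len(P))],P[:,2],rcond=None)[0])
m=(np.abs(Q[...,1])<11)&(Q[...,0]>-110)&(Q[...,0]<-66)&(Q[...,2]>20)&(Q[...,2]<125)
P=Q[m];print(P[np.argsort(P[:,2])][::6].round(1).tolist())
c=capture("wrist");W=cloud(c,s);Q=np.concatenate([(W[...,:2]-np.array([.5525,.2127]))@R.T,W[...,2:]],-1)*1000
m=(np.abs(Q[...,1])<25)&(Q[...,0]>-110)&(Q[...,0]<-60)&(Q[...,2]>15)&(Q[...,2]<125)
P=Q[m];print(P[np.argsort(P[:,2])][::10].round(1).tolist())
E
```

```text
scene 3536 [-3.58808530e-03  5.07942559e-04  1.37566458e+02]
top 2796 [-4.73294479e-04  5.67727337e-04  1.36116808e+02]
[[-92.7, -4.2, 35.2], [-91.3, -7.4, 40.8], [-93.4, 2.2, 42.1], [-87.4, -10.4, 45.4], [-92.1, -1.0, 48.0], [-87.8, 0.8, 51.7], [-86.2, -6.8, 54.4], [-84.3, -2.6, 58.8], [-85.1, -7.7, 61.8], [-85.0, 3.8, 65.1], [-85.4, 10.3, 69.6], [-84.0, 2.8, 72.6], [-76.9, 7.0, 74.7], [-79.6, 6.9, 76.2], [-82.1, 9.2, 77.7], [-78.1, 1.7, 79.5], [-71.4, -6.5, 105.7], [-69.7, -9.2, 108.1], [-69.8, 1.9, 112.0], [-68.5, -10.0, 114.1], [-72.8, 8.1, 117.7]]
[[-99.0, -5.2, 22.2], [-99.7, -3.5, 23.6], [-100.1, -9.1, 24.2], [-100.1, 10.8, 24.7], [-99.6, -10.7, 24.9], [-99.7, -7.5, 25.2], [-99.8, 5.2, 25.8], [-100.1, -1.9, 26.0], [-100.1, 1.3, 26.3], [-98.5, -1.1, 26.4], [-97.7, 7.6, 26.9], [-98.7, 6.8, 27.1], [-98.0, 5.2, 27.4], [-99.0, 8.4, 27.6], [-95.7, -0.4, 29.6], [-94.4, -0.4, 33.8], [-93.6, 0.4, 38.8], [-91.6, -0.4, 42.9], [-90.8, -0.5, 49.1], [-88.6, -0.5, 54.0], [-86.7, -0.5, 57.8], [-84.9, 0.2, 63.1], [-83.4, -0.6, 67.3], [-72.2, -0.7, 101.6], [-72.8, -0.7, 106.3], [-72.4, -0.7, 108.6], [-67.0, -0.2, 109.8], [-71.3, -0.8, 111.1], [-62.5, -0.9, 113.0], [-62.2, -0.2, 117.9], [-61.9, 1.6, 118.5], [-62.3, -2.1, 118.8], [-60.1, 0.4, 119.2], [-62.6, 4.1, 119.3], [-60.2, 7.9, 119.4], [-60.4, 2.9, 119.5], [-63.0, -7.7, 119.6], [-60.7, -4.0, 119.7], [-62.5, 1.0, 120.0], [-61.2, -9.6, 120.1], [-60.3, 1.0, 120.2], [-60.5, -1.5, 120.4], [-60.7, -7.1, 120.5], [-60.1, -9.0, 120.7], [-61.1, -6.5, 121.0], [-61.3, 0.4, 121.3], [-61.0, 8.4, 121.9]]
```

```bash
python3 -c "
from station import *
print(finish_job())"
```

```text
the job is handed in; nothing more can be done
None
```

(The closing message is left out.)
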